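Clamp the small parts case in the ratchet clamp

ROBOT

A 6-joint arm with a two-finger parallel gripper is mounted at the origin on the work surface. World frame = base frame: x ahead of the robot, y to its left, z up, the work surface at z = 0. Lengths are in m, angles in rad, forces in N, time in s.
With the tool pointing down it reaches from about 0.25 to 0.8 m from the base axis. Payload 3.9 kg.
Tool frame: the origin (TCP) lies midway between the tips of the shut fingers; the grasp point (between the pads) lies manip.tcp_to_grasp behind it (manip.tcp_to_grasp is the distance from the TCP to the grasp point, in m); x points along the fingers, y is the direction in which the jaws open and shut, and the axes are right-handed (so a half turn about x gives the same grasp; the last joint's range is limited). The gripper opens to 85 mm and grips with 20 to 120 N. Pads are 22 mm wide; open, the fingers measure 114 mm over their backs; the gripper's body (76 mm by 85 mm) begins 54 mm behind the grasp point. The pads swing forward as they close: fully open they stand 13 mm farther back than shut.
Start: joints at [-1.279, 0.26, -0.138, 1.173, 0, 1.571], TCP at [0.151, -0.503, 0.193] pointing down, gripper open.
Joint ranges: [-2.78, 2.78], [-0.83, 1.72], [-1.28, 1.37], [-1.9, 2.12], [-1.57, 1.48], [-3.14, 3.14]. Speed limits (rad/s): [2.57, 2.57, 3.14, 3.14, 3.14, 3.14].

INTERFACE

Orientations are given as [roll, pitch, yaw] about the fixed x, y, z axes, in that order (R = Rz(yaw) Ry(pitch) Rx(roll)).
In Python, from workcell import sensors, optics, order, manip gives the robot as it stands. The module is installed in compiled form; this text tells all that it offers.
- The arm moves only by the tool play_rows, never from a script. Its argument "steps" is one flat list of numbers, 7 for each row, row after row: the shift along the tool's x, y, z in m, then the turn, a rotation vector about the tool's x, y, z in degrees, then the closure, from -1 (fully open) to 1 (shut), so that 0 is half open. A call has 1 to 10 rows; each row shifts and turns the commanded pose from where the row before left it, along the tool's axes as they then stand; what a row does not reach is not made up. A row lasts 1/12 s, in which the tool goes at most 41.7 mm and 7.16 degrees, less where a joint would pass 70% of its speed; a pose out of reach is approached as far as the arm can. A call with a gripper value outside its range is refused whole. The fingers move at their own pace and stop on an object; "squeeze" is the grip in N (left out, the last holds). Time passes only in rows, so rows that do not move let the fingers close. It gives the time, the measured TCP pose, the force and the opening at its end, in the units of the state.
- sensors.get_obs(): the state, without advancing time (a new reading comes with each control period).
- optics.capture(name): name is "side" or "top"; returns a dict with "frame" (480x640x3 uint8, red, green, blue), "z_map" (480x640 float32, m along the optical axis (not along the pixel's ray), 0 where there is no reading), "fx", "fy", "cx", "cy" (pixels), "rvec" (rotation vector, rad) and "tvec" (3), from world to camera coordinates, as OpenCV has them. Camera axes: x right, y down, z forward; pixel columns grow to the right and rows downward; lengths in m; the calibration is good to about 2 mm. A picture is of the moment at which its call begins.
- order.hand_in(): hands the job in, once; it reports no verdict.
Trained networks look in the newest picture that a camera, given by its name, has taken for a name from the list of things; names that differ only in an ending like _2 or _b are one class to them, and where a whole thing is asked for, a point or a joint stands for the part that bears it (a point fixed in the world has none). Each returns a list of dicts, best first, with "p" (0 to 1); they miss things now and then, are a little off and sometimes report something else, mostly with a low value. They report only what shows in the picture. A call takes as long as a camera call. They do not tell look-alikes from the thing itself.
- optics.boxes_of(camera, name): "position" ([x, y, z] in m, in the coordinates of the camera as it stood for that picture, good to about 4 mm: the middle of the surface that is visible of it).
- optics.silhouettes(camera, name): "pixels" (480x640 bool, what is visible of it).
The state is a dict: "time": time; "joints": joint angles; "qvel": joint speeds; "joint_torque": joint torques, N m; "ee_pos": TCP position; "orientation": TCP orientation; "wrist_force": force on the tool from outside, world axes, zero at the start; "moment": the same for the moment, N m; "gripper_width": finger opening in m.
Only numpy, scipy, OpenCV 4.12 (cv2) and the standard library are available. Lean on these libraries where they do the work, as an engineer would, in place of code of your own. Each camera call takes 0.05 s, during which the arm holds its last target.

TASK

Set the small grey parts case upright on the bed of the ratchet clamp, lying lengthwise between the sprung jaw and the fixed fence. Then pump the clamp's lever to and fro in long swings until the jaw grips the case firmly against the fence, feeling the pull on the handle so that the plastic case is not crushed. Finish with the lever swung fully back home and let go, and leave the other stock where it stands.

Things in the scene. Friction and masses are not known exactly. Their poses are not given: they have to be found in the camera images.
- case_mid (a point): centre (half-way up) of the small closed grey plastic parts case: a loose box 50 mm along its own x, 90 mm along its own y, 44 mm high, 0.25 to 0.5 kg, with a dark lid seam and two steel hasps on a long side; it starts flat on the bench to the right of the clamp.
- case: the same small parts case; origin at the centre of its underside, z up. It is firmly gripped when fence and case press on each other with 30 N or more; above 85 N its plastic cracks.
- clamp: ratchet clamp bolted to the bench, at any yaw; origin at bench level, its y along the bed. Bed: steel plate 90 mm wide, 340 mm long, top 10 mm above the bench. Along its y: fence face at -175 mm, jaw face (plate 70 mm wide, top 51 mm above the bench) somewhere from -66 to -22 mm at the start, not measured: look or feel; toothed wheel (80 mm across, 24 teeth) and lever pivot at +75 mm.
- bay (a point): point on the bed's top, on its centre line, where the centre of the case's underside lies when the case touches the fence (45 mm from its face). Axes as the clamp: the case lies with its own y along this y, either way round. 19 to 63 mm are then free between jaw and case; setting the case down 5 to 8 mm clear of the fence is fine, the jaw pushes it home.
- fence: fixed steel fence across the bed's end, 80 mm wide, 20 mm thick, 46 mm above the bed; origin in the middle of its inner face, at bed height. Pumping drives the jaw towards it (clamp -y): it pushes the case to the fence, then the jaw's two springs compress, 4 N per mm. A holding pawl keeps the wheel from turning back (no slackening); a loaded lever let go springs back up to a notch.
- pivot (a point): point on the vertical axis shared by lever and wheel, at the height of the handle's middle, 99 mm above the bench; axes as the clamp. Wheel and lever bar (24 mm wide) stay below 71 mm above the bench. At home (joint 0) the lever points 0.97 rad counter-clockwise of the clamp's +x; at the far stop (1.2) it points 2.17 rad.
- handle (a point): middle of the upright round black rubber handle, 20 mm thick, 66 mm tall (66 to 132 mm above the bench), on the lever's end, 130 mm from the pivot; its x points outward. It slips round in a light grip. Pull along its path: 1 to 3 N empty, plus 0.18 N per N of clamp force (4.6 N per notch once the case meets the fence); at a click the holding pawl may take the load and the pull dips for a moment.
- lever (a joint): lever angle, rad, counter-clockwise from above: 0 home stop, 1.2 far stop; it stays where left. Counter-clockwise swings drive the wheel (jaw 24 mm per rad; a notch is 0.262 rad, 6.3 mm); up to a notch of each swing is idle. Clockwise it clicks back and up to a notch (25 N) is lost, so end the last swing at a pull 11 to 13 N above the empty one: a good firm grip.
- big_case: large closed grey parts case, 120 x 200 x 50 mm, to be left alone; origin at the centre of its underside.
- tub: clear plastic tub with a grey lid, 90 x 115 x 48 mm, to be left alone; origin at the centre of its underside.
- jar: glass jar with a steel cap, 60 mm across, 70 mm tall, to be left alone; origin at the centre of its underside.
Things that resemble listed ones, but are neither listed nor needed, are in the scene too. Leave any red or turquoise look-alike of the case alone.

How it is judged:
On the way, in this order (a step that is already met when the one before it is completed fails the run):
1. the case stands on the clamp's bed between jaw and fence (x of case in the frame of clamp between -0.02 and 0.02 m and y of case in the frame of clamp between -0.134 and -0.075 m and z of case in the frame of clamp below 0.014 m and angle between case's own z axis and vertical below 0.1 rad and angle between the y axis of case and the y axis of clamp, either way round below 0.2 rad), for 0.2 s.
2. the lever has been swung well forward (past 0.7 rad) (value of joint lever above 0.7 rad), for 0.02 s.
3. the case is gripped against the fence with at least 30 N (contact force between fence and case above 30 N), for 0.2 s.
At the end, for the whole second after the job is handed in: The small case lies still and upright on the clamp's bed, within 20 mm of its centre line and within 0.1 rad of its direction, against the fence and gripped there with at least 30 N, and the lever is back home (below 0.12 rad) and let go (contact force between fence and case above 30 N and x of case in the frame of clamp between -0.02 and 0.02 m and y of case in the frame of clamp between -0.134 and -0.124 m and z of case in the frame of clamp below 0.014 m and angle between case's own z axis and vertical below 0.1 rad and angle between the y axis of case and the y axis of clamp, either way round below 0.1 rad and value of joint lever below 0.12 rad and linear speed of case below 0.02 m/s); the robot touches nothing.
It fails at once if the case is crushed (more than 85 N between fence and case) (contact force between fence and case above 85 N).
It fails at once if a bystander is moved by more than 20 mm (distance of any of big_case, tub, jar from where it was at the start of the episode above 0.02 m).
It also fails if it takes over 72 s, if anything falls off the work surface, if the arm or the gripper's body presses on something with over 40 N, if the wrist force passes 120 N, or if a joint passes its speed limit or range.

## Working session

There is one attempt and no reset: what is moved stays moved. The work goes in short steps, Python scripts to look and compute and a tool call to move; the robot and the scene stay as the last step left them, time stands still between calls to the robot, and variables do not carry over. Pictures are saved under pics/ and viewed, and the job is handed in when it is done.

Besides the shell and the picture viewer there is one more tool, called as name(argument=value, ...) on one line, values as JSON. play_rows: Moves the arm, as the interface text tells. Its arguments: {"type":"object","properties":{"steps":{"type":"array"},"squeeze":{"type":"number"}},"required":["steps"]}

```bash
mkdir -p pics; ls; cat > h.py <<'E'
import numpy as np, cv2
from workcell import sensors, optics, order, manip
def cap(n):
    c=optics.capture(n); R=cv2.Rodrigues(np.array(c['rvec'],float))[0]; t=np.array(c['tvec'],float).ravel()
    return c,R,t
def w(p,R,t): return R.T@(np.array(p)-t)
def cloud(c,R,t):
    z=c['z_map']; v,u=np.mgrid[:480,:640]
    P=np.stack([(u-c['cx'])/c['fx']*z,(v-c['cy'])/c['fy']*z,z],-1)
    W=(P-t)@R; W[z<=0]=np.nan
    return W
def proj(X,c,R,t):
    p=R@np.array(X)+t; return (c['fx']*p[0]/p[2]+c['cx'],c['fy']*p[1]/p[2]+c['cy'])
E
python3 - <<'E'
from h import *
np.set_printoptions(precision=4,suppress=True)
print(manip.tcp_to_grasp,sensors.get_obs())
for n in('top','side'):
    c,R,t=cap(n); cv2.imwrite(f'pics/{n}0.png',c['frame'][:,:,::-1])
    print(n,'cam at',-R.T@t, c['fx'])
    for k in('case','clamp','fence','handle','big_case','tub','jar','case_mid','lever','pivot','bay'):
        try:
            for d in optics.boxes_of(n,k): 
                p=w(d['position'],R,t);print(k,round(d['p'],2),p,np.round(proj(p,c,R,t)))
        except Exception as e: print(k,e)
E
```

```text
pics
0.0187 {'time': 0.0, 'joints': array([-1.279 ,  0.2607, -0.1394,  1.1727, -0.    ,  1.5708]), 'qvel': array([-0.001 , -0.0004,  0.0013, -0.0001, -0.0005, -0.0008]), 'joint_torque': array([  0.0012, -40.5679,  25.3922,   0.0189,  -0.    ,  -0.    ]), 'ee_pos': array([ 0.1508, -0.5021,  0.1925]), 'orientation': array([-1.5544,  1.5688,  1.879 ]), 'wrist_force': array([-0.3049,  0.3472, -0.6366]), 'moment': array([ 0.0512, -0.0109, -0.0243]), 'gripper_width': 0.08542139475692552}
top cam at [ 0.3079 -0.0426  2.0301] 611.2675811052412
case 0.89 [ 0.3877 -0.5661  0.0409] [460. 298.]
case 0.83 [ 0.4815 -0.4139  0.0437] [413. 269.]
case 0.64 [ 0.6089 -0.4925  0.0434] [436. 230.]
clamp 0.89 [ 0.5375 -0.0206  0.0166] [293. 251.]
fence 0.71 [ 0.5593 -0.1929  0.0576] [346. 244.]
handle 0.9 [0.5324 0.1264 0.0648] [247. 251.]
handle 0.19 [0.6204 0.4063 0.0528] [162. 223.]
big_case 0.71 [0.6221 0.4057 0.051 ] [162. 223.]
big_case 0.61 [ 0.7442 -0.0313  0.0697] [297. 187.]
tub 0.84 [ 0.6912 -0.3201  0.0499] [384. 205.]
jar 0.83 [ 0.7469 -0.0324  0.0704] [297. 186.]
case_mid 0.91 [ 0.4774 -0.41
[... 495 characters left out ...]
0.0336] [320. 275.]
fence 0.64 [ 0.5663 -0.1783  0.036 ] [348. 239.]
handle 0.64 [0.5286 0.1542 0.0657] [292. 290.]
handle 0.19 [ 0.4773 -0.395   0.0367] [405. 219.]
big_case 0.75 [0.6073 0.4263 0.0439] [203. 339.]
big_case 0.58 [ 0.47   -0.3984  0.0443] [408. 218.]
big_case 0.38 [0.5242 0.1561 0.0623] [293. 292.]
tub 0.96 [ 0.6799 -0.3029  0.05  ] [342. 208.]
jar 0.97 [ 0.7424 -0.0163  0.0428] [275. 241.]
case_mid 0.95 [ 0.6075 -0.4845  0.0338] [387. 197.]
case_mid 0.8 [ 0.3949 -0.5508  0.0423] [448. 207.]
case_mid 0.65 [ 0.4757 -0.3928  0.0398] [405. 219.]
lever 0.91 [0.5261 0.1526 0.0588] [293. 292.]
pivot 0.91 [0.5288 0.0166 0.0335] [321. 275.]
bay 0.58 [0.5291 0.0211 0.0336] [320. 275.]
```

View pics/top0.png

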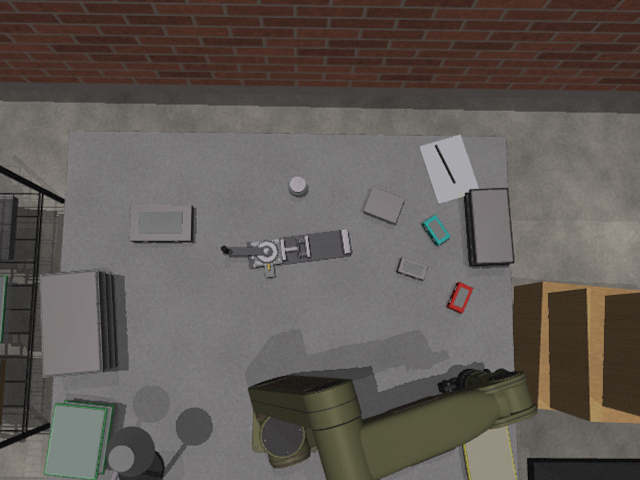

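View pics/side0.png

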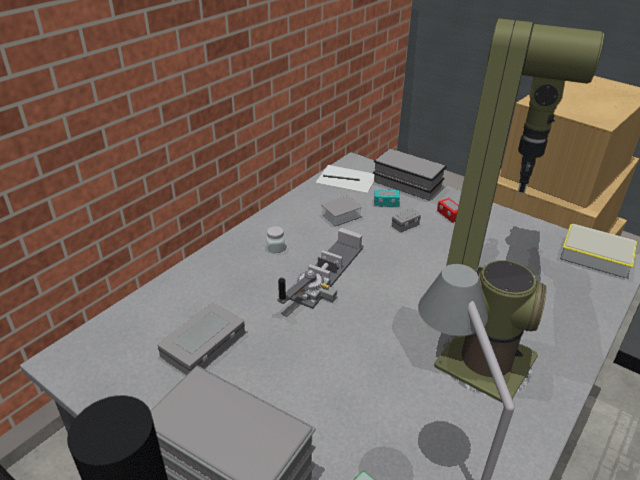

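```bash
python3 - <<'E'
import cv2
a=cv2.imread('pics/top0.png')[190:330,230:500]
cv2.imwrite('pics/topcrop.png',cv2.resize(a,None,fx=2.9,fy=2.9,interpolation=cv2.INTER_CUBIC))
a=cv2.imread('pics/side0.png')[180:330,250:500]
cv2.imwrite('pics/sidecrop.png',cv2.resize(a,None,fx=3.2,fy=3.2,interpolation=cv2.INTER_CUBIC))
E
```

```text
(no output)
```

View pics/topcrop.png

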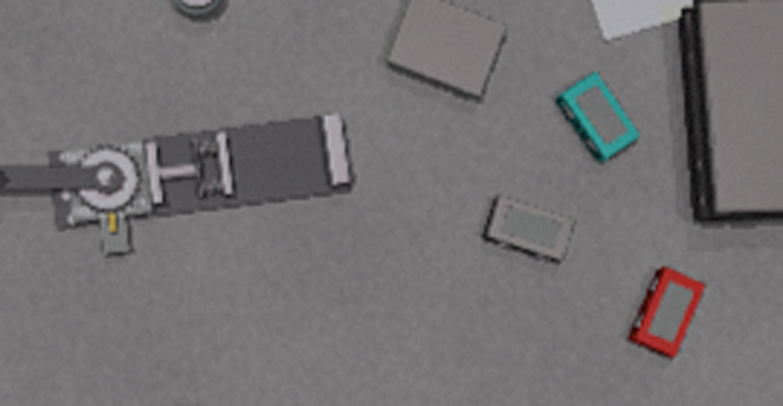

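View pics/sidecrop.png

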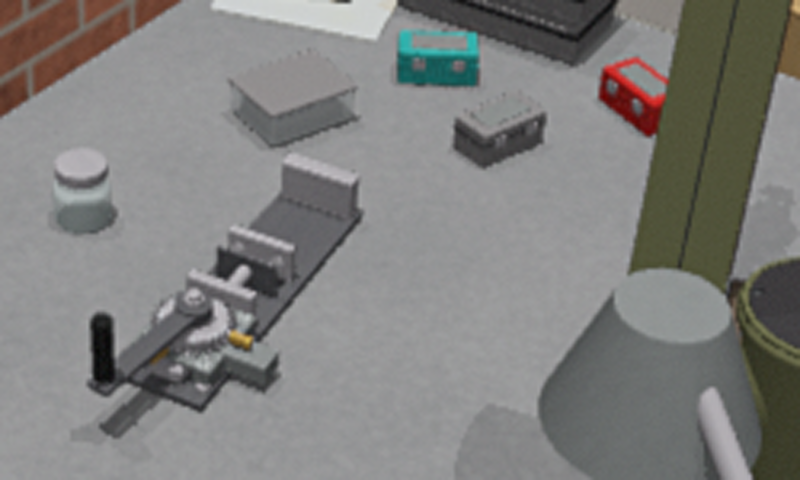

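The small grey case is at top (412,269) and side (405,219). Its look-alikes are turquoise at top (436,230) and red at top (460,298), and the large grey case at (162,223) and the tub at (384,205) are bystanders. By colour and size I choose the one at (412,269). The clamp runs from the fence at (346,243) to the pivot at (266,252), with the handle at (226,249).

```bash
cat > m.py <<'E'
from h import *
np.set_printoptions(precision=4,suppress=True)
def rect(P):
    P=P[:, :2].astype(np.float32); (c,s,a)=cv2.minAreaRect(P*1000); return np.array(c)/1000,np.array(s),a
for n in('top','side'):
    c,R,t=cap(n); W=cloud(c,R,t)
    # case
    for d in optics.silhouettes(n,'case'):
        m=d['pixels']; P=W[m]; P=P[~np.isnan(P).any(1)]
        col=c['frame'][m].mean(0)
        Pt=P[P[:,2]>0.034]
        print(n,'case p',round(d['p'],2),col,rect(Pt), np.percentile(Pt[:,2],[5,50,95]))
    reg=(W[...,0]>.4)&(W[...,0]<.68)&(W[...,1]>-.24)&(W[...,1]<.3)&(W[...,2]>0.006)
    P=W[reg]
    print('bed', rect(P[(P[:,2]<.018)&(P[:,2]>.006)]))
    f=P[(P[:,1]<-.15)&(P[:,2]>.048)]; print('fence',len(f),rect(f),np.median(f[:,2]))
    for lo,hi in((.045,.055),(.055,.075),(.075,.14)):
        q=P[(P[:,2]>lo)&(P[:,2]<hi)&(P[:,1]>-.13)]; print(lo,len(q), rect(q) if len(q)>3 else '', q.mean(0))
    np.save(n+'_P.npy',P)
E
python3 m.py
```

```text
top case p 0.8 [127.8691  70.1727  69.2106] (array([ 0.3899, -0.5675]), array([55.3663, 91.7496]), 66.45111083984375) [0.0361 0.0437 0.0525]
top case p 0.77 [112.0467 109.7133 110.2111] (array([ 0.4818, -0.4122]), array([91.0109, 51.7182]), 74.37088012695312) [0.037  0.045  0.0538]
top case p 0.7 [134.6074 130.3037 134.3185] (array([ 0.7492, -0.0333]), array([56.5256, 52.22  ]), 36.91835021972656) [0.0404 0.0683 0.0786]
top case p 0.38 [98.2205 96.1188 99.023 ] (array([ 0.5221, -0.0062]), array([122.1598, 412.0306]), 8.047468185424805) [0.0355 0.0512 0.075 ]
bed (array([0.54 , 0.031]), array([538.0049, 279.9033]), 89.9702377319336)
fence 145 (array([ 0.5687, -0.1941]), array([79.9925, 22.6186]), 7.430819034576416) 0.05795073853425175
0.045 288 (array([0.5223, 0.0538]), array([ 93.3539, 265.9478]), 16.29708480834961) [0.5356 0.0266 0.0496]
0.055 332 (array([0.5336, 0.0643]), array([ 64.0866, 272.7376]), 8.020332336425781) [0.5329 0.1029 0.0631]
0.075 63 (array([0.5269, 0.126 ]), array([153.7702,  22.8587]), 89.33056640625) [0.5294 0.162  0.1106]
side case p 0.92 [ 67.879  123.0367 120
[... 197 characters left out ...]
08.4102]), 26.650705337524414) [0.0357 0.0444 0.0516]
side case p 0.64 [101.4004 100.8281 101.3312] (array([ 0.4802, -0.4121]), array([105.2764,  53.943 ]), 71.54948425292969) [0.0352 0.0439 0.05  ]
bed (array([0.5408, 0.0272]), array([528.9465, 275.8192]), 89.46452331542969)
fence 127 (array([ 0.5691, -0.1892]), array([81.9158, 31.5899]), 6.918359756469727) 0.05478582860435639
0.045 333 (array([0.5245, 0.0582]), array([ 93.2784, 273.3603]), 15.13434886932373) [0.5338 0.0197 0.0491]
0.055 364 (array([0.5315, 0.07  ]), array([ 63.3503, 272.6106]), 7.78515100479126) [0.5303 0.1213 0.0631]
0.075 146 (array([0.5364, 0.1374]), array([ 21.6261, 145.3016]), 4.804916858673096) [0.5282 0.1953 0.1087]
```

```bash
cat > ov.py <<'E'
from h import *
import sys
np.set_printoptions(precision=4,suppress=True)
X,Y,PSI,Q,CX,CY,CA=map(float,sys.argv[1:8]); tag=sys.argv[8]
def T(p): 
    return np.array([X+np.cos(PSI)*p[0]-np.sin(PSI)*p[1], Y+np.sin(PSI)*p[0]+np.cos(PSI)*p[1], p[2]])
def box(x0,x1,y0,y1,z0,z1): 
    v=[(x,y,z) for x in(x0,x1) for y in(y0,y1) for z in(z0,z1)]
    return [(v[i],v[j]) for i in range(8) for j in range(i) if sum(a!=b for a,b in zip(v[i],v[j]))==1]
for n,(r0,r1,c0,c1) in dict(top=(210,300,210,440),side=(190,320,270,430)).items():
    c,R,t=cap(n); s=4 if n=='top' else 5; s=min(s,800//(c1-c0)); 
    s=3.4 if n=='top' else 4.6
    im=cv2.resize(c['frame'][r0:r1,c0:c1,::-1],None,fx=s,fy=s,interpolation=cv2.INTER_CUBIC)
    raw=im.copy()
    L=[(T(a),T(b),(0,255,0)) for a,b in box(-.045,.045,-.195+0,.145,.0,.01)]+[(T(a),T(b),(0,0,255)) for a,b in box(-.04,.04,-.195,-.175,.01,.056)]
    th=.97+Q; h=(.13*np.cos(th),.075+.13*np.sin(th))
    L+=[(T((*h,.066)),T((*h,.132)),(255,0,255)),(T((0,.075,.071)),T((*h,.071)),(255,0,255))]
    a=CA; M=lambda p:(CX+np.cos(a)*p[0]-np.sin(a)*p[1],CY+np.sin(a)*p[0]+np.cos(a)*p[1],p[2])
    L+=[(M(p),M(q),(255,255,0)) for p,q in box(-.025,.025,-.045,.045,0,.044)]
    f=lambda p:tuple(int(round((v-o+.5)*s)) for v,o in zip(proj(p,c,R,t),(c0,r0)))
    for p,q,k in L: cv2.line(im,f(p),f(q),k,1)
    cv2.imwrite(f'pics/ov_{n}_{tag}.png',im if n=='side' else np.vstack([raw,im]))
E
python3 ov.py 0.545 -0.0106 0.129 0.518 0.4815 -0.412 1.30 a
```

```text
(no output)
```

View pics/ov_top_a.png

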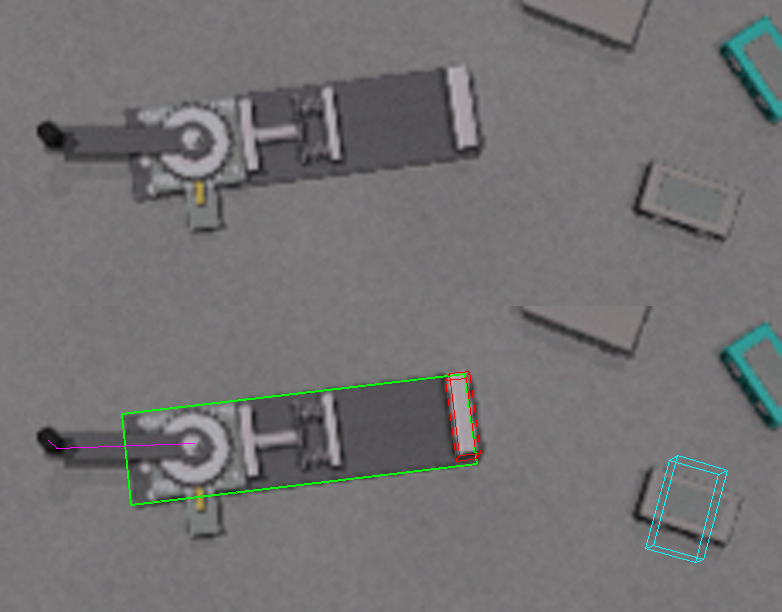

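View pics/ov_side_a.png

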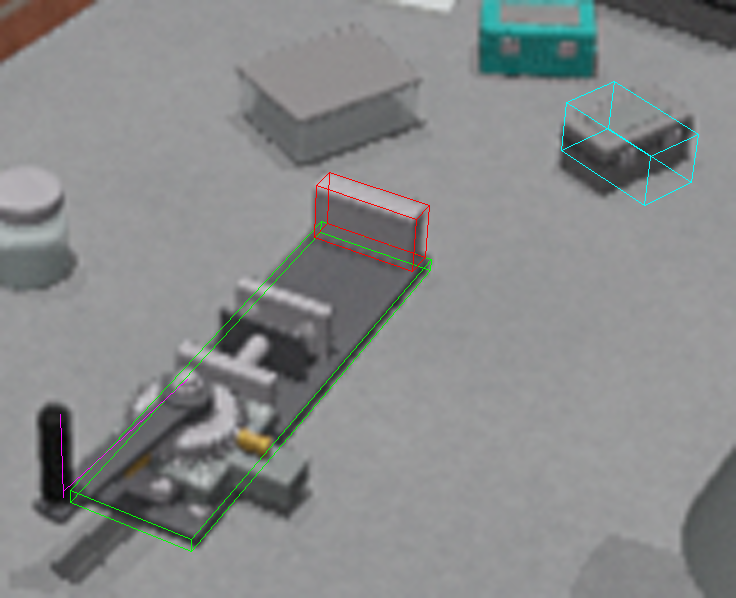

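```bash
python3 ov.py 0.545 -0.0100 0.129 0.49 0.4815 -0.412 -0.272 b; cat > st.py <<'E'
from h import *
from scipy.spatial.transform import Rotation as Ro
np.set_printoptions(precision=4,suppress=True)
def st():
    o=sensors.get_obs(); Rm=Ro.from_euler('xyz',o['orientation']).as_matrix()
    print('t',o['time'],'pos',o['ee_pos'],'q',o['joints'],'F',o['wrist_force'],'M',o['moment'],'w',o['gripper_width'])
    print('R\n',Rm,'yaw_y deg',np.degrees(np.arctan2(Rm[1,1],Rm[0,1])))
    return o,Rm
if __name__=='__main__': st()
E
python3 st.py
python3 - <<'E'
import numpy as np
for n in('top','side'):
    P=np.load(n+'_P.npy'); d=P[:,:2]-[.545,-.010]; ps=.129
    x=d@[np.cos(ps),np.sin(ps)]; y=d@[-np.sin(ps),np.cos(ps)]; z=P[:,2]
    m=(abs(x)<.034)&(abs(z-.051)<.006)&(y<0)&(y>-.16)
    print(n,np.histogram(y[m],bins=np.arange(-.1,0,.004)))
    m=z>.08; print(np.median(P[m],0),len(P[m]), np.percentile(P[m],[5,95],axis=0))
    m=(z>.048)&(y<-.16); print('fence x',np.percentile(x[m],[3,97]),'y',np.percentile(y[m],[3,97]))
    m=(z>.005)&(z<.016)&(y>-.16)&(y<-.08); print('bed x',np.percentile(x[m],[3,97]))
E
```

```text
t 1.6 pos [ 0.151  -0.5028  0.1933] q [-1.279   0.26   -0.1381  1.1727  0.      1.5708] F [-0.1207 -0.5875 -0.5766] M [-0.0006  0.0277  0.0097] w 0.08510098729717896
R
 [[ 0.      0.2877 -0.9577]
 [-0.     -0.9577 -0.2877]
 [-1.      0.     -0.    ]] yaw_y deg -73.28119604767154
top (array([ 0,  0,  0,  0,  0,  0,  0,  0,  0, 15, 20, 11,  0,  0,  2,  1,  0,
        6, 14,  0,  0,  0,  0,  1]), array([-0.1  , -0.096, -0.092, -0.088, -0.084, -0.08 , -0.076, -0.072,
       -0.068, -0.064, -0.06 , -0.056, -0.052, -0.048, -0.044, -0.04 ,
       -0.036, -0.032, -0.028, -0.024, -0.02 , -0.016, -0.012, -0.008,
       -0.004]))
[0.52872797 0.19247301 0.12678595] 53 [[0.52152366 0.06342118 0.08311756]
 [0.5383847  0.20172735 0.13776188]]
fence x [-0.03819215  0.03659787] y [-0.19409518 -0.17466795]
bed x [-0.14751188  0.09422   ]
side (array([ 0,  0,  0,  0,  0,  0,  0,  0,  0,  9, 16, 21, 20,  1,  0,  0,  1,
        3, 15, 13,  6,  0,  0,  0]), array([-0.1  , -0.096, -0.092, -0.088, -0.084, -0.08 , -0.076, -0.072,
       -0.068, -0.064, -0.06 , -0.056, -0.052, -0.048, -0.044, -0.04 ,
       -0.036, -0.032, -0.028, -0.024, -0.02 , -0.016, -0.012, -0.008,
       -0.004]))
[0.52639873 0.20096676 0.11421754] 132 [[0.52149254 0.18941471 0.08359728]
 [0.53908272 0.20696709 0.13470825]]
fence x [-0.03644888  0.03903365] y [-0.19402042 -0.16997139]
bed x [-0.09376604  0.07659022]
```

View pics/ov_top_b.png

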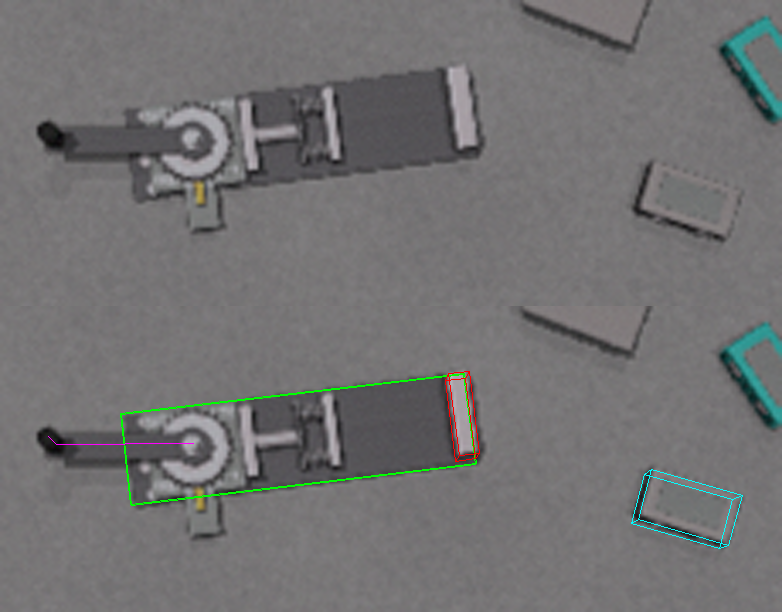

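View pics/ov_side_b.png

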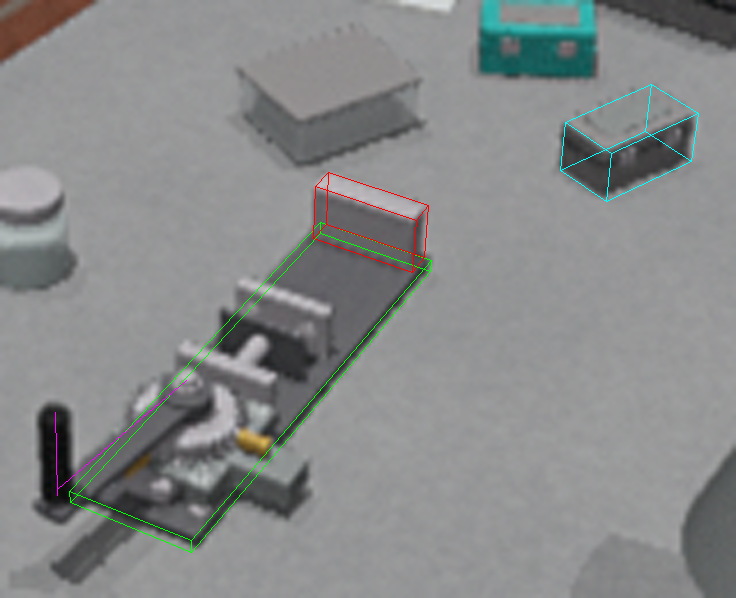

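```bash
cat > plan.py <<'E'
import sys
from st import *
# plan.py x y z yaw_deg n grip [start x y z yaw]
def plan(tx,ty,tz,tyaw,n,g,start=None):
    if start is None:
        o,Rm=st(); p=np.array(o['ee_pos']); a=np.degrees(np.arctan2(Rm[1,1],Rm[0,1]))
    else: p=np.array(start[:3]); a=start[3]
    tgt=np.array([tx,ty,tz]); rows=[]
    for i in range(n):
        d=(tgt-p)/(n-i); da=(tyaw-a)/(n-i); A=np.radians(a)
        Y=np.array([np.cos(A),np.sin(A),0]);Z=np.array([np.sin(A),-np.cos(A),0])
        r=[round(-d[2],3),round(d@Y,3),round(d@Z,3),round(-da,1)]
        p=p+np.array([0,0,-1])*r[0]+Y*r[1]+Z*r[2]; a-=r[3]; rows+= [r[0],r[1],r[2],r[3],0,0,g]
    print(rows); print('end',p,a)
if __name__=='__main__':
    v=list(map(float,sys.argv[1:])); plan(*v[:4],int(v[4]),v[5],v[6:10] if len(v)>6 else None)
E
python3 plan.py 0.4815 -0.412 0.12 -15.6 10 -1
```

```text
t 1.6 pos [ 0.151  -0.5028  0.1933] q [-1.279   0.26   -0.1381  1.1727  0.      1.5708] F [-0.1207 -0.5875 -0.5766] M [-0.0006  0.0277  0.0097] w 0.08510098729717896
R
 [[ 0.      0.2877 -0.9577]
 [-0.     -0.9577 -0.2877]
 [-1.      0.     -0.    ]] yaw_y deg -73.28119604767154
[np.float64(0.007), np.float64(0.001), np.float64(-0.034), np.float64(-5.8), 0, 0, -1.0, np.float64(0.007), np.float64(0.004), np.float64(-0.034), np.float64(-5.8), 0, 0, -1.0, np.float64(0.007), np.float64(0.008), np.float64(-0.033), np.float64(-5.8), 0, 0, -1.0, np.float64(0.007), np.float64(0.011), np.float64(-0.033), np.float64(-5.8), 0, 0, -1.0, np.float64(0.008), np.float64(0.014), np.float64(-0.031), np.float64(-5.7), 0, 0, -1.0, np.float64(0.007), np.float64(0.017), np.float64(-0.03), np.float64(-5.8), 0, 0, -1.0, np.float64(0.008), np.float64(0.02), np.float64(-0.028), np.float64(-5.7), 0, 0, -1.0, np.float64(0.007), np.float64(0.023), np.float64(-0.025), np.float64(-5.8), 0, 0, -1.0, np.float64(0.008), np.float64(0.025), np.float64(-0.023), np.float64(-5.7), 0, 0, -1.0, np.float64(0.007), np.float64(0.028), np.float64(-0.021), np.float64(-5.8), 0, 0, -1.0]
end [ 0.4815 -0.4116  0.1203] -15.58119604767155
```

play_rows(steps=[0.007,0.001,-0.034,-5.8,0,0,-1,0.007,0.004,-0.034,-5.8,0,0,-1,0.007,0.008,-0.033,-5.8,0,0,-1,0.007,0.011,-0.033,-5.8,0,0,-1,0.008,0.014,-0.031,-5.7,0,0,-1,0.007,0.017,-0.03,-5.8,0,0,-1,0.008,0.02,-0.028,-5.7,0,0,-1,0.007,0.023,-0.025,-5.8,0,0,-1,0.008,0.025,-0.023,-5.7,0,0,-1,0.007,0.028,-0.021,-5.8,0,0,-1], squeeze=30)

```text
time: 2.43
ee_pos: [0.4829, -0.4108, 0.1198]
orientation: [-1.355, 1.57, 3.09]
wrist_force: [0.3, 0.1, 1.2]
gripper_width: 0.0852
```

play_rows(steps=[0,0,0,0,0,0,-1,0,0,0,0,0,0,-1])

```text
time: 2.6
ee_pos: [0.4828, -0.4105, 0.1192]
orientation: [-1.852, 1.569, 2.591]
wrist_force: [-0.9, 0.2, 0.9]
gripper_width: 0.0855
```

```bash
sed -i 's/print(rows)/print([float(x) for x in rows])/' plan.py; python3 st.py; python3 - <<'E'
from h import *
c,R,t=cap('side'); cv2.imwrite('pics/s1.png',cv2.resize(c['frame'][130:260,340:500,::-1],None,fx=4.5,fy=4.5,interpolation=cv2.INTER_CUBIC))
c,R,t=cap('top'); cv2.imwrite('pics/t1.png',cv2.resize(c['frame'][210:310,360:500,::-1],None,fx=5,fy=5,interpolation=cv2.INTER_CUBIC))
E
```

```text
t 2.6 pos [ 0.4828 -0.4105  0.1192] q [-0.7045  0.4828  0.0093  1.0986 -0.0002  1.1358] F [-0.9235  0.1903  0.868 ] M [ 0.0332  0.0684 -0.0375] w 0.08548927145679398
R
 [[-0.0012  0.9639 -0.2662]
 [ 0.0007 -0.2662 -0.9639]
 [-1.     -0.0013 -0.0004]] yaw_y deg -15.440981158303984
```

View pics/s1.png

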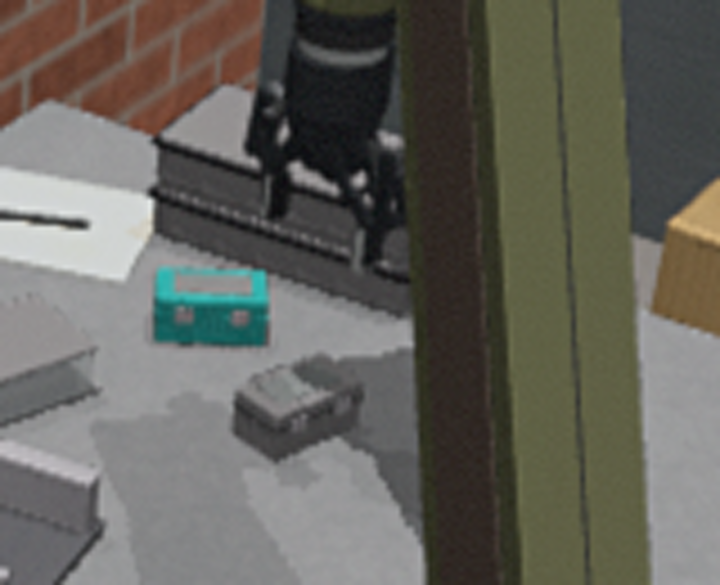

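View pics/t1.png

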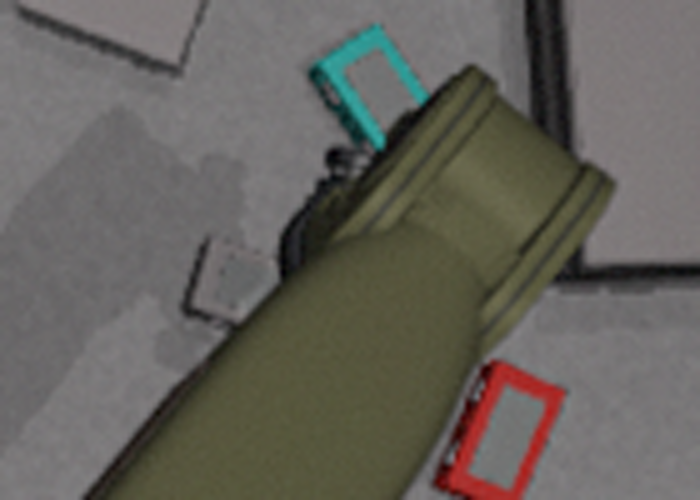

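The side crop at (300,410) shows the grey case with two steel hasps, so the choice is confirmed. The gripper stands above it, so I descend.

play_rows(steps=[0.022,0,0.001,0,0,0,-1,0.022,0,0.001,0,0,0,-1,0.022,-0.001,0,0,0,0,-1,0.022,0,0,0,0,0,-1,0.014,0,0,0,0,0,-1,0.006,0,0,0,0,0,-1,0,0,0,0,0,0,-1])

```text
time: 3.28
ee_pos: [0.4778, -0.413, 0.0112]
orientation: [-1.949, 1.568, 2.489]
wrist_force: [-1.0, 0.1, -0.3]
gripper_width: 0.0853
```

play_rows(steps=[0,0,0,0,0,0,1,0,0,0,0,0,0,1,0,0,0,0,0,0,1,0,0,0,0,0,0,1,0,0,0,0,0,0,1,0,0,0,0,0,0,1], squeeze=40)

```text
time: 3.78
ee_pos: [0.4803, -0.4134, 0.0128]
orientation: [1.174, 1.57, -0.669]
wrist_force: [0.4, -0.5, -0.5]
gripper_width: 0.0124
```

```bash
python3 st.py
```

```text
t 3.7833 pos [ 0.4803 -0.4134  0.0128] q [-0.7106  0.5609 -0.1516  0.8575  0.      1.132 ] F [ 0.4134 -0.5032 -0.51  ] M [ 0.0231 -0.0011 -0.0758] w 0.012391891353376972
R
 [[ 0.0006  0.9633 -0.2685]
 [-0.0005 -0.2685 -0.9633]
 [-1.      0.0007  0.0003]] yaw_y deg -15.572947513754794
```

The fingers closed to 12 mm, so they missed the case. I'll look.

```bash
python3 - <<'E'
from h import *
c,R,t=cap('side'); cv2.imwrite('pics/s2.png',cv2.resize(c['frame'][150:250,350:500,::-1],None,fx=5,fy=5,interpolation=cv2.INTER_CUBIC))
o=sensors.get_obs(); print(o['time'],o['gripper_width'],o['wrist_force'])
print(proj(o['ee_pos'],c,R,t), [proj(o['ee_pos']+[0,0,h],c,R,t) for h in(.02,.1)])
c,R,t=cap('top'); cv2.imwrite('pics/t2.png',cv2.resize(c['frame'][210:310,360:500,::-1],None,fx=5,fy=5,interpolation=cv2.INTER_CUBIC))
E
```

```text
3.8333 0.005037889233214211 [0.53476394 0.55670041 0.14726157]
(np.float64(406.3622763488636), np.float64(222.51598338331522)) [(np.float64(406.95927235646286), np.float64(217.76918758696243)), (np.float64(409.41927748365356), np.float64(198.20935494467628))]
```

View pics/s2.png

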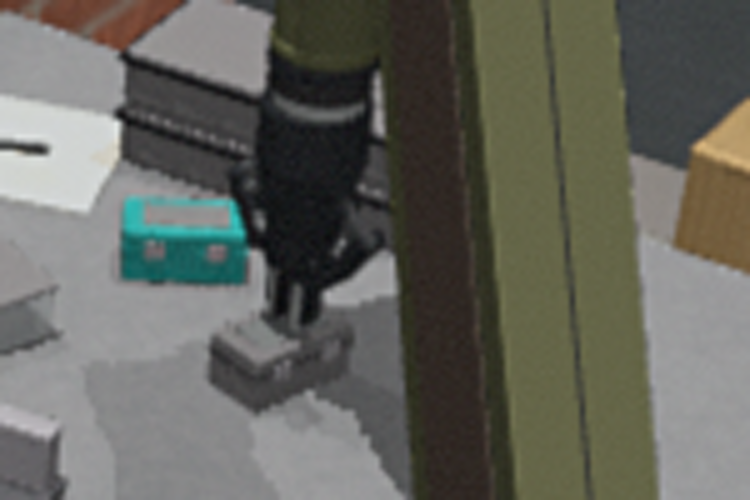

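View pics/t2.png

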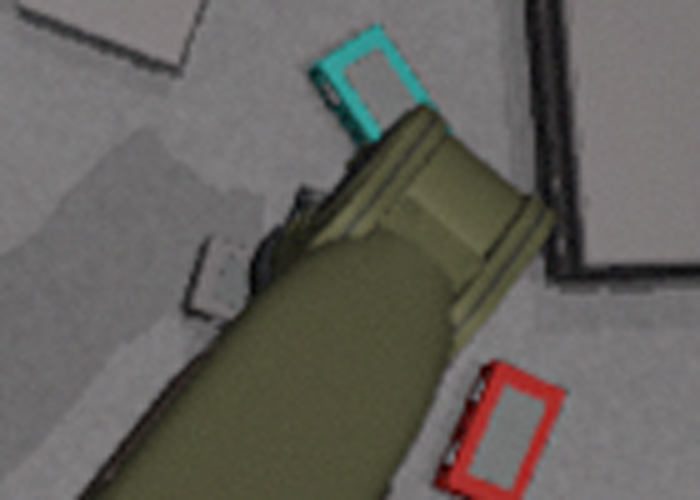

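```bash
python3 - <<'E'
from h import *
np.set_printoptions(precision=3,suppress=True)
c,R,t=cap('side')
print('start TCP px',proj([.151,-.503,.193],c,R,t))
print(manip.tcp_to_grasp,[a for a in dir(manip) if a[0]!='_'])
W=cloud(c,R,t)
for v in range(195,232,2):
    print(v,[tuple(np.round(W[v,u],3)) for u in (404,407,410,413)])
E
```

```text
start TCP px (np.float64(518.029687783931), np.float64(199.39178167165517))
0.0187 ['MotionError', 'tcp_to_grasp']
195 [(np.float64(0.496), np.float64(-0.402), np.float64(0.125)), (np.float64(0.485), np.float64(-0.401), np.float64(0.13)), (np.float64(0.47), np.float64(-0.394), np.float64(0.139)), (np.float64(0.462), np.float64(-0.399), np.float64(0.139))]
197 [(np.float64(0.495), np.float64(-0.401), np.float64(0.118)), (np.float64(0.485), np.float64(-0.405), np.float64(0.12)), (np.float64(0.469), np.float64(-0.394), np.float64(0.131)), (np.float64(0.461), np.float64(-0.4), np.float64(0.131))]
199 [(np.float64(0.496), np.float64(-0.404), np.float64(0.108)), (np.float64(0.485), np.float64(-0.406), np.float64(0.111)), (np.float64(0.465), np.float64(-0.388), np.float64(0.128)), (np.float64(0.467), np.float64(-0.413), np.float64(0.115))]
201 [(np.float64(0.495), np.float64(-0.405), np.float64(0.099)), (np.float64(0.485), np.float64(-0.407), np.float64(0.103)), (np.float64(0.47), np.float64(-0.399), np.float64(0.113)), (np.float64(0.465), np.float64(-0.412), np.float64(0.108))]
203 [(np.fl
[... 2942 characters left out ...]
loat64(-0.377), np.float64(0.018)), (np.float64(0.465), np.float64(-0.391), np.float64(0.013)), (np.float64(0.463), np.float64(-0.412), np.float64(0.002)), (np.float64(0.457), np.float64(-0.422), np.float64(-0.001))]
229 [(np.float64(0.469), np.float64(-0.378), np.float64(0.009)), (np.float64(0.463), np.float64(-0.39), np.float64(0.005)), (np.float64(0.46), np.float64(-0.408), np.float64(-0.003)), (np.float64(0.45), np.float64(-0.41), np.float64(0.0))]
231 [(np.float64(0.468), np.float64(-0.378), np.float64(0.001)), (np.float64(0.459), np.float64(-0.383), np.float64(0.002)), (np.float64(0.45), np.float64(-0.388), np.float64(0.004)), (np.float64(0.443), np.float64(-0.397), np.float64(0.002))]
```

The side picture shows the shut fingertips at about z = 0.05, resting just over the case top at (407,214), while the state reports 0.013. I'll raise the tool and measure the tips cleanly.

play_rows(steps=[-0.03,0,0,0,0,0,1,-0.03,0,0,0,0,0,1,0,0,0,0,0,0,1])

```text
time: 4.18
ee_pos: [0.4832, -0.4159, 0.0782]
orientation: [1.131, 1.561, -0.711]
wrist_force: [0.7, -1.6, 0.4]
gripper_width: 0.0001
```

```bash
python3 - <<'E'
from h import *
np.set_printoptions(precision=3,suppress=True)
c,R,t=cap('side'); o=sensors.get_obs(); print(o['ee_pos'],o['gripper_width'],o['joints'])
im=cv2.resize(c['frame'][150:250,350:500,::-1],None,fx=5,fy=5,interpolation=cv2.INTER_CUBIC)
for h in(0,.02,.04,.06):
    u,v=proj(o['ee_pos']+[0,0,h],c,R,t); cv2.circle(im,(int((u-350+.5)*5),int((v-150+.5)*5)),3,(0,0,255),1)
cv2.imwrite('pics/s3.png',im)
W=cloud(c,R,t); d=np.linalg.norm(W[...,:2]-o['ee_pos'][:2],axis=-1)
m=(d<.05)&(W[...,2]>.058); 
P=W[m]; P=P[np.argsort(P[:,2])][:30]; print(P)
E
```

```text
[ 0.483 -0.415  0.076] -0.00019834199416264293 [-0.711  0.508 -0.065  0.99   0.     1.132]
[[ 0.478 -0.406  0.118]
 [ 0.476 -0.415  0.118]
 [ 0.48  -0.408  0.12 ]
 [ 0.482 -0.406  0.12 ]
 [ 0.496 -0.416  0.122]
 [ 0.476 -0.407  0.122]
 [ 0.489 -0.404  0.122]
 [ 0.486 -0.405  0.123]
 [ 0.491 -0.407  0.124]
 [ 0.485 -0.409  0.125]
 [ 0.472 -0.42   0.126]
 [ 0.476 -0.408  0.126]
 [ 0.487 -0.405  0.127]
 [ 0.481 -0.402  0.127]
 [ 0.495 -0.412  0.128]
 [ 0.489 -0.409  0.128]
 [ 0.472 -0.406  0.128]
 [ 0.469 -0.422  0.13 ]
 [ 0.476 -0.4    0.13 ]
 [ 0.471 -0.411  0.13 ]
 [ 0.478 -0.403  0.131]
 [ 0.481 -0.408  0.132]
 [ 0.473 -0.413  0.132]
 [ 0.466 -0.402  0.132]
 [ 0.486 -0.41   0.133]
 [ 0.495 -0.411  0.133]
 [ 0.482 -0.403  0.134]
 [ 0.497 -0.415  0.134]
 [ 0.488 -0.406  0.134]
 [ 0.473 -0.401  0.134]]
```

View pics/s3.png

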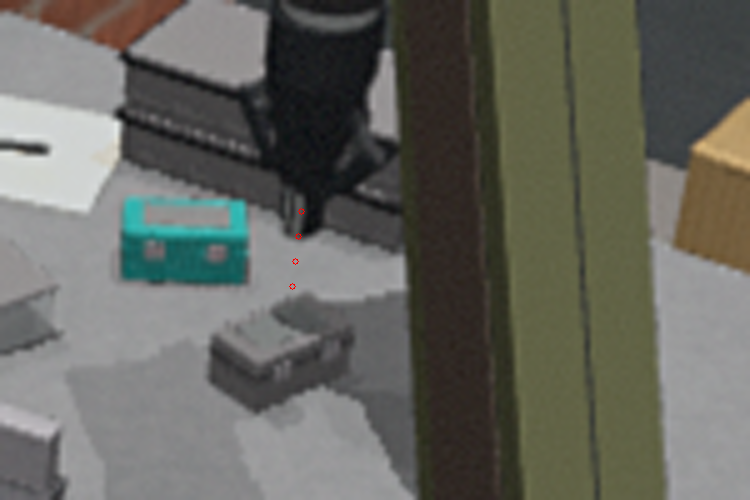

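The true tips sit about 40 mm above the reported TCP (0.116 against 0.076), with xy in agreement. I'll allow for that offset.

play_rows(steps=[0,0,0,0,0,0,-1,0,0,0,0,0,0,-1,0.01,0,0,0,0,0,-1,0.015,0,0,0,0,0,-1,0.02,0,0,0,0,0,-1,0.02,0,0,0,0,0,-1,0.018,0,0,0,0,0,-1,0.01,0,0,0,0,0,-1,0,0,0,0,0,0,-1])

```text
time: 4.98
ee_pos: [0.4771, -0.4107, -0.0249]
orientation: [-2.009, 1.563, 2.432]
wrist_force: [-0.4, 0.4, -0.8]
gripper_width: 0.0856
```

```bash
python3 - <<'E'
from st import *
st()
c,R,t=cap('side'); o=sensors.get_obs()
im=cv2.resize(c['frame'][150:250,350:500,::-1],None,fx=5,fy=5,interpolation=cv2.INTER_CUBIC)
cv2.imwrite('pics/s4.png',im)
E
```

```text
t 4.9833 pos [ 0.4771 -0.4107 -0.0249] q [-0.7108  0.5983 -0.1952  0.7851 -0.      1.132 ] F [-0.4367  0.396  -0.8206] M [ 0.0517  0.0372 -0.0001] w 0.08561006405807704
R
 [[-0.0059  0.9632 -0.2686]
 [ 0.005  -0.2686 -0.9632]
 [-1.     -0.007  -0.0033]] yaw_y deg -15.582264682694218
```

View pics/s4.png

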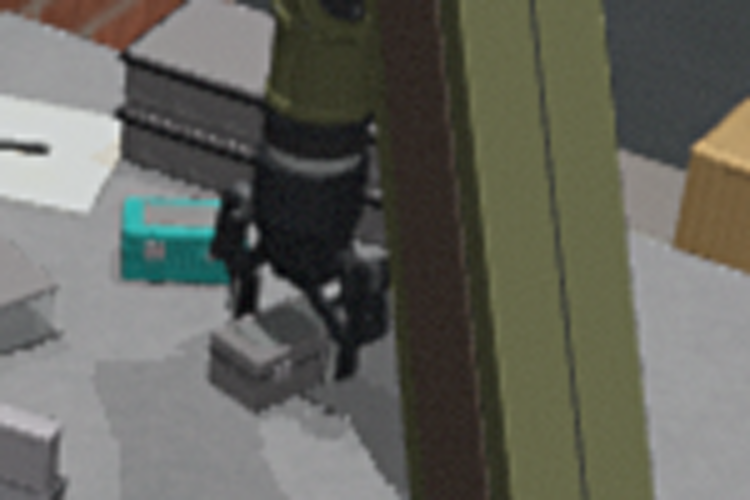

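```bash
python3 - <<'E'
from st import *
c,R,t=cap('side'); W=cloud(c,R,t)
f=lambda p:np.round((np.array(proj(p,c,R,t))-[350,150]+.5)*5)
for s in(-1,1): print(s,f(np.array([.4805,-.412,.028])+s*.045*np.array([.963,-.268,0])))
print(f([.4815,-.412,.044]))
for v in range(205,226,3): print(v,[tuple(float(x) for x in np.round(W[v,u],3)) for u in (418,419,420)],[tuple(float(x) for x in np.round(W[v-14,u],3)) for u in (398,399)])
E
```

```text
-1 [331. 377.]
1 [240. 318.]
[286. 328.]
205 [(0.442, -0.406, 0.104), (0.442, -0.415, 0.1), (0.427, -0.39, 0.118)] [(0.528, -0.417, 0.121), (0.528, -0.423, 0.118)]
208 [(0.44, -0.404, 0.094), (0.436, -0.403, 0.096), (0.426, -0.391, 0.107)] [(0.537, -0.436, 0.096), (0.532, -0.435, 0.099)]
211 [(0.49, -0.517, 0.003), (0.436, -0.408, 0.082), (0.423, -0.387, 0.098)] [(0.533, -0.431, 0.088), (0.569, -0.508, 0.037)]
214 [(0.43, -0.391, 0.081), (0.428, -0.393, 0.08), (0.422, -0.388, 0.086)] [(0.521, -0.411, 0.09), (0.519, -0.414, 0.09)]
217 [(0.428, -0.39, 0.07), (0.423, -0.387, 0.074), (0.419, -0.385, 0.076)] [(0.523, -0.416, 0.075), (0.519, -0.417, 0.076)]
220 [(0.43, -0.398, 0.053), (0.425, -0.393, 0.057), (0.424, -0.399, 0.055)] [(0.522, -0.417, 0.063), (0.52, -0.42, 0.062)]
223 [(0.422, -0.381, 0.053), (0.424, -0.396, 0.044), (0.425, -0.406, 0.038)] [(0.523, -0.421, 0.048), (0.518, -0.42, 0.05)]
```

The fingers straddle the case, and their midpoint is within a few mm of its centre. I close now.

play_rows(steps=[0,0,0,0,0,0,1,0,0,0,0,0,0,1,0,0,0,0,0,0,1,0,0,0,0,0,0,1,0,0,0,0,0,0,1], squeeze=40)

```text
time: 5.5
ee_pos: [0.4819, -0.4145, -0.0188]
orientation: [1.23, 1.566, -0.613]
wrist_force: [2.0, -0.3, 6.6]
gripper_width: 0.0492
```

play_rows(steps=[-0.02,0,0,0,0,0,1,-0.03,0,0,0,0,0,1,-0.04,0,0,0,0,0,1,-0.02,0,0,0,0,0,1,0,0,0,0,0,0,1])

```text
time: 5.92
ee_pos: [0.4824, -0.4155, 0.0943]
orientation: [1.091, 1.563, -0.752]
wrist_force: [1.0, -1.4, -3.2]
gripper_width: 0.0492
```

```bash
python3 - <<'E'
from st import *
st()
c,R,t=cap('side'); o=sensors.get_obs()
im=cv2.resize(c['frame'][120:250,320:480,::-1],None,fx=4.5,fy=4.5,interpolation=cv2.INTER_CUBIC)
cv2.imwrite('pics/s5.png',im)
E
```

```text
t 5.9167 pos [ 0.4824 -0.4155  0.0943] q [-0.7109  0.4951 -0.0375  1.03   -0.0003  1.1319] F [ 0.9627 -1.3979 -3.1948] M [-0.1119 -0.1393 -0.017 ] w 0.04920933618956535
R
 [[ 0.0061  0.9632 -0.2686]
 [-0.0057 -0.2686 -0.9632]
 [-1.      0.0073  0.0038]] yaw_y deg -15.582382157051342
```

View pics/s5.png

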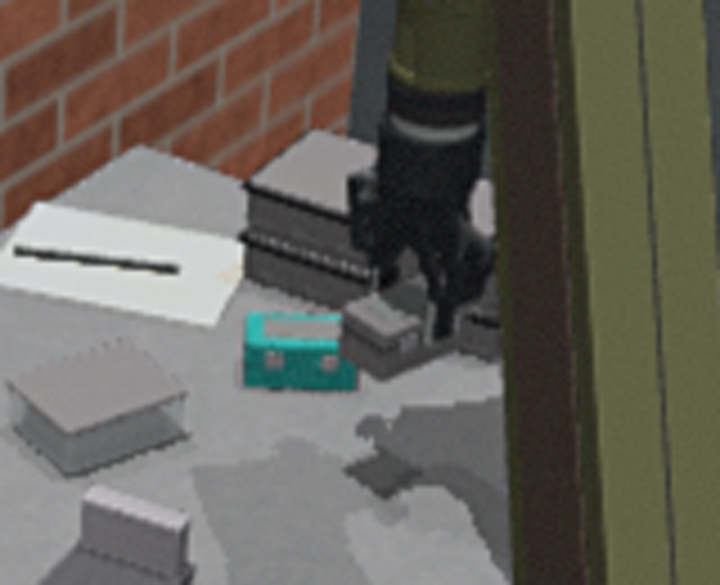

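The case is held at 49 mm opening and lifted. Next is over the bay.

```bash
python3 plan.py 0.561 -0.133 0.075 7.4 9 1 0.4815 -0.4135 0.0935 -15.58
```

```text
[0.002, 0.0, -0.032, -2.6, 0.0, 0.0, 1.0, 0.002, 0.002, -0.032, -2.5, 0.0, 0.0, 1.0, 0.002, 0.003, -0.032, -2.6, 0.0, 0.0, 1.0, 0.002, 0.004, -0.032, -2.5, 0.0, 0.0, 1.0, 0.002, 0.006, -0.032, -2.6, 0.0, 0.0, 1.0, 0.002, 0.007, -0.032, -2.5, 0.0, 0.0, 1.0, 0.002, 0.009, -0.031, -2.6, 0.0, 0.0, 1.0, 0.002, 0.01, -0.031, -2.5, 0.0, 0.0, 1.0, 0.002, 0.012, -0.031, -2.6, 0.0, 0.0, 1.0]
end [ 0.5611 -0.1327  0.0755] 7.42
```

play_rows(steps=[0.002,0,-0.032,-2.6,0,0,1,0.002,0.002,-0.032,-2.5,0,0,1,0.002,0.003,-0.032,-2.6,0,0,1,0.002,0.004,-0.032,-2.5,0,0,1,0.002,0.006,-0.032,-2.6,0,0,1,0.002,0.007,-0.032,-2.5,0,0,1,0.002,0.009,-0.031,-2.6,0,0,1,0.002,0.01,-0.031,-2.5,0,0,1,0.002,0.012,-0.031,-2.6,0,0,1,0,0,0,0,0,0,1])

```text
time: 6.8
ee_pos: [0.5579, -0.1258, 0.0677]
orientation: [-2.497, 1.563, 2.353]
wrist_force: [0.7, -0.6, -4.8]
gripper_width: 0.0491
```

play_rows(steps=[0.01,0,0,0,0,0,1,0.015,0,0,0,0,0,1,0,0,0,0,0,0,1])

```text
time: 7.05
ee_pos: [0.5551, -0.1322, 0.0414]
orientation: [-1.85, 1.562, 2.991]
wrist_force: [-0.6, 0.3, -4.2]
gripper_width: 0.0497
```

```bash
cat > held.py <<'E'
from st import *
import sys
o,Rm=st()
X,Y,PSI=.545,-.010,.129
c,R,t=cap('side')
f0=lambda p:proj(p,c,R,t)
r0,r1,c0,c1=140,300,270,430
s=4.6
im=cv2.resize(c['frame'][r0:r1,c0:c1,::-1],None,fx=s,fy=s,interpolation=cv2.INTER_CUBIC)[:600]
cy,zb=float(sys.argv[1]),float(sys.argv[2]); cx=float(sys.argv[3]) if len(sys.argv)>3 else 0
def T(p): return np.array([X+np.cos(PSI)*p[0]-np.sin(PSI)*p[1], Y+np.sin(PSI)*p[0]+np.cos(PSI)*p[1], p[2]])
v=[(x,y,z) for x in(cx-.025,cx+.025) for y in(cy-.045,cy+.045) for z in(zb,zb+.044)]
f=lambda p:tuple(int(round((a-b+.5)*s)) for a,b in zip(f0(T(p)),(c0,r0)))
for i in range(8):
  for j in range(i):
    if sum(a!=b for a,b in zip(v[i],v[j]))==1: cv2.line(im,f(v[i]),f(v[j]),(255,255,0),1)
cv2.imwrite(f'pics/{sys.argv[4]}.png',im)
E
python3 held.py -0.124 0.07 0 s6
```

```text
t 7.05 pos [ 0.5551 -0.1322  0.0414] q [-0.2333  0.4467 -0.2739  0.8591 -0.0007  1.2088] F [-0.5582  0.2898 -4.1798] M [-0.0236  0.1153  0.0166] w 0.04968951127057946
R
 [[-0.0088  0.9917  0.1283]
 [ 0.0013  0.1283 -0.9917]
 [-1.     -0.0086 -0.0025]] yaw_y deg 7.371600968097875
```

View pics/s6.png

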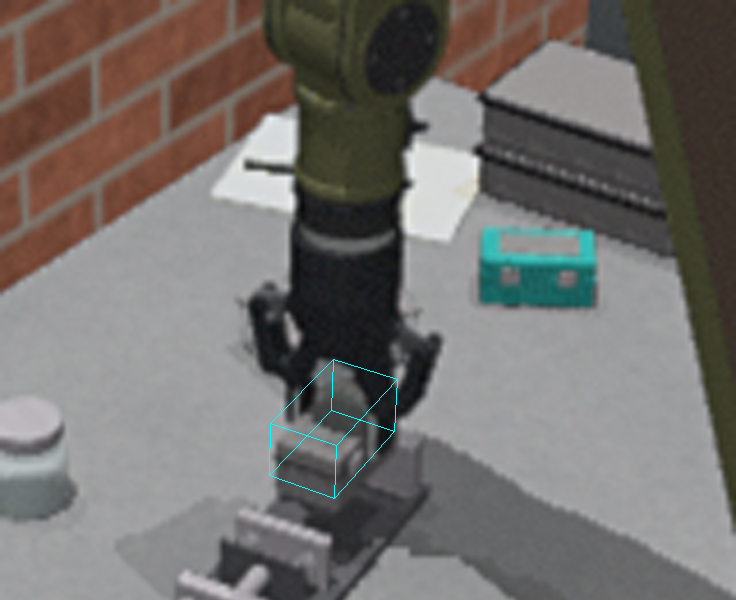

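```bash
python3 held.py -0.124 0.058 0 s7 >/dev/null; python3 - <<'E'
import cv2
a=cv2.imread('pics/s7.png')[330:560,200:460]; cv2.imwrite('pics/s7c.png',cv2.resize(a,None,fx=2.5,fy=2.5))
from h import *
for i in range(3):
    c,R,t=cap('side'); print(sensors.get_obs()['ee_pos'])
W=cloud(c,R,t); d=W[...,:2]-[.545,-.010]; x=d@[np.cos(.129),np.sin(.129)]; y=d@[-np.sin(.129),np.cos(.129)];z=W[...,2]
m=(abs(x)<.022)&(y>-.1)&(y<-.072)&(z>.05)&(z<.11)
print(m.sum(),np.percentile(y[m],[5,25,50,75,95]),np.percentile(z[m],[2,50,98]))
m=(abs(x)<.045)&(y>-.1)&(y<-.07)&(z>.065)&(z<.09); print(np.percentile(x[m],[2,98]))
E
```

```text
[ 0.55806662 -0.13310906  0.04502552]
[ 0.55896996 -0.13323282  0.04580903]
[ 0.55958404 -0.13326841  0.04637065]
153 [-0.09369014 -0.08142158 -0.07805367 -0.0762291  -0.0730646 ] [0.06480404 0.09297831 0.10971582]
[-0.02843083  0.02244103]
```

View pics/s7c.png

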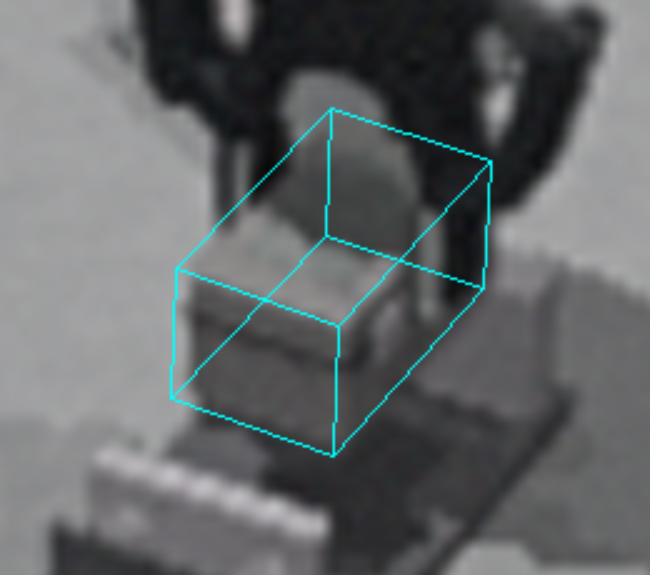

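The held case is aligned with the bed: its end face is at y of about -78 mm, about 7 mm clear of the fence, and 0 to 3 mm off the centre line. I lower it.

play_rows(steps=[0.014,0.001,0,0,0,0,1,0.014,0,0,0,0,0,1,0.012,0,0,0,0,0,1,0.004,0,0,0,0,0,1,0,0,0,0,0,0,1,0,0,0,0,0,0,1])

```text
time: 7.8
ee_pos: [0.5609, -0.1327, 0.0029]
orientation: [1.141, 1.57, -0.301]
wrist_force: [1.1, -0.5, -4.1]
gripper_width: 0.0491
```

play_rows(steps=[0.003,0,0,0,0,0,1,0.003,0,0,0,0,0,1,0,0,0,0,0,0,1])

```text
time: 8.05
ee_pos: [0.5607, -0.1324, -0.0036]
orientation: [1.205, 1.57, -0.236]
wrist_force: [-0.6, 0.9, -4.7]
gripper_width: 0.0495
```

play_rows(steps=[0.003,0,0,0,0,0,1,0,0,0,0,0,0,1])

```text
time: 8.22
ee_pos: [0.5604, -0.1322, -0.007]
orientation: [-1.87, 1.57, 2.972]
wrist_force: [-0.3, -0.3, -4.0]
gripper_width: 0.0492
```

play_rows(steps=[0.002,0,0,0,0,0,1,0,0,0,0,0,0,1])

```text
time: 8.38
ee_pos: [0.5608, -0.1323, -0.0086]
orientation: [1.242, 1.57, -0.199]
wrist_force: [0.1, -0.9, -3.6]
gripper_width: 0.0489
```

play_rows(steps=[0.002,0,0,0,0,0,1,0,0,0,0,0,0,1])

```text
time: 8.55
ee_pos: [0.5609, -0.1324, -0.0088]
orientation: [1.227, 1.57, -0.215]
wrist_force: [-4.7, 0.8, 8.7]
gripper_width: 0.0489
```

Contact with the bed: the vertical force turned from -4 to +9 N. I release and rise.

play_rows(steps=[-0.001,0,0,0,0,0,-1,0,0,0,0,0,0,-1,0,0,0,0,0,0,-1,0,0,0,0,0,0,-1,0,0,0,0,0,0,-1,-0.02,0,0,0,0,0,-1,-0.03,0,0,0,0,0,-1,-0.03,0,0,0,0,0,-1,-0.035,0,0,0,0,0,-1,-0.03,0,0,0,0,0,-1])

```text
time: 9.38
ee_pos: [0.5606, -0.1323, 0.1371]
orientation: [1.187, 1.57, -0.255]
wrist_force: [1.0, -0.3, 0.3]
gripper_width: 0.0854
```

```bash
python3 held.py -0.124 0.010 0 s8; python3 - <<'E'
from h import *
c,R,t=cap('side')
W=cloud(c,R,t); d=W[...,:2]-[.545,-.010]; x=d@[np.cos(.129),np.sin(.129)]; y=d@[-np.sin(.129),np.cos(.129)];z=W[...,2]
m=(abs(x)<.05)&(y>-.173)&(y<-.074)&(z>.046)&(z<.062)
P=np.stack([x[m],y[m]],1).astype(np.float32)*1000; print(cv2.minAreaRect(P))
m=(abs(x)<.022)&(y>-.1)&(y<-.072)&(z>.015)&(z<.05)
print(m.sum(),np.percentile(y[m],[5,50,95]))
m=(abs(x)<.05)&(y>-.1)&(y<-.07)&(z>.025)&(z<.06); print(np.percentile(x[m],[2,98]))
E
```

```text
t 9.3833 pos [ 0.5606 -0.1323  0.1371] q [-0.2318  0.3744 -0.1199  1.0761 -0.      1.2095] F [ 0.9978 -0.288   0.3115] M [ 0.0115 -0.0649  0.0523] w 0.0853621903609371
R
 [[ 0.0004  0.9916  0.1291]
 [-0.0001  0.1291 -0.9916]
 [-1.      0.0004  0.0002]] yaw_y deg 7.41916085894592
((-1.0992431640625, -123.37904357910156), (77.66079711914062, 98.81373596191406), 0.5765438079833984)
37 [-0.08720469 -0.07831064 -0.07296478]
[-0.02810107  0.02199569]
```

View pics/s8.png

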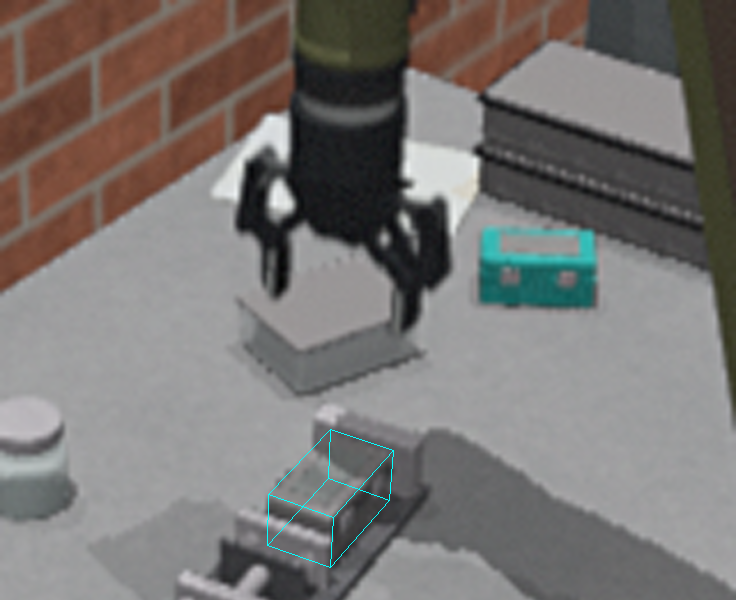

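The case stands on the bed, inside the allowed window (about x -2, y -124 mm). Now to the handle.

```bash
python3 plan.py 0.531 0.194 0.110 1.9 9 -1 0.561 -0.1325 0.137 7.42
```

```text
[0.003, 0.001, -0.036, 0.6, 0.0, 0.0, -1.0, 0.003, 0.001, -0.036, 0.6, 0.0, 0.0, -1.0, 0.003, 0.001, -0.037, 0.6, 0.0, 0.0, -1.0, 0.003, 0.0, -0.036, 0.6, 0.0, 0.0, -1.0, 0.003, -0.0, -0.037, 0.6, 0.0, 0.0, -1.0, 0.003, -0.001, -0.036, 0.6, 0.0, 0.0, -1.0, 0.003, -0.001, -0.037, 0.6, 0.0, 0.0, -1.0, 0.003, -0.001, -0.036, 0.7, 0.0, 0.0, -1.0, 0.003, -0.001, -0.037, 0.6, 0.0, 0.0, -1.0]
end [0.5314 0.1942 0.11  ] 1.9200000000000013
```

play_rows(steps=[0.003,0.001,-0.036,0.6,0,0,-1,0.003,0.001,-0.036,0.6,0,0,-1,0.003,0.001,-0.037,0.6,0,0,-1,0.003,0,-0.036,0.6,0,0,-1,0.003,0,-0.037,0.6,0,0,-1,0.003,-0.001,-0.036,0.6,0,0,-1,0.003,-0.001,-0.037,0.6,0,0,-1,0.003,-0.001,-0.036,0.7,0,0,-1,0.003,-0.001,-0.037,0.6,0,0,-1,0,0,0,0,0,0,-1])

```text
time: 10.32
ee_pos: [0.5299, 0.2005, 0.1068]
orientation: [-2.755, 1.568, 1.997]
wrist_force: [0.4, 0.3, -0.1]
gripper_width: 0.0858
```

play_rows(steps=[0,0,0,0,0,0,-1,0,0,0,0,0,0,-1,0,0,0,0,0,0,-1])

```text
time: 10.57
ee_pos: [0.5308, 0.1932, 0.1079]
orientation: [-0.864, 1.57, -2.403]
wrist_force: [0.3, 0.4, -0.3]
gripper_width: 0.0851
```

```bash
python3 - <<'E'
from st import *
c,R,t=cap('side'); st()
im=cv2.resize(c['frame'][190:340,230:400,::-1],None,fx=4,fy=4,interpolation=cv2.INTER_CUBIC)
cv2.imwrite('pics/s9.png',im)
W=cloud(c,R,t);m=(abs(W[...,0]-.53)<.08)&(abs(W[...,1]-.195)<.05)&(W[...,2]>.14)
P=W[m];P=P[np.argsort(P[:,2])][:40]
print(P[P[:,0]<.53].mean(0),P[P[:,0]>.53].mean(0),P[:3])
E
```

```text
t 10.6167 pos [0.531  0.1931 0.1081] q [ 0.3489  0.376  -0.1973  0.9981 -0.0003  1.888 ] F [-0.9179 -0.5811 -0.2168] M [-0.0029  0.0113  0.0476] w 0.08524846556589151
R
 [[-0.0005  0.9995  0.0317]
 [-0.0005  0.0317 -0.9995]
 [-1.     -0.0005  0.0005]] yaw_y deg 1.8192601231731111
[0.4798 0.1977 0.1683] [0.5743 0.1977 0.1661] [[0.5754 0.1912 0.158 ]
 [0.5788 0.2038 0.1608]
 [0.5758 0.1907 0.161 ]]
```

View pics/s9.png

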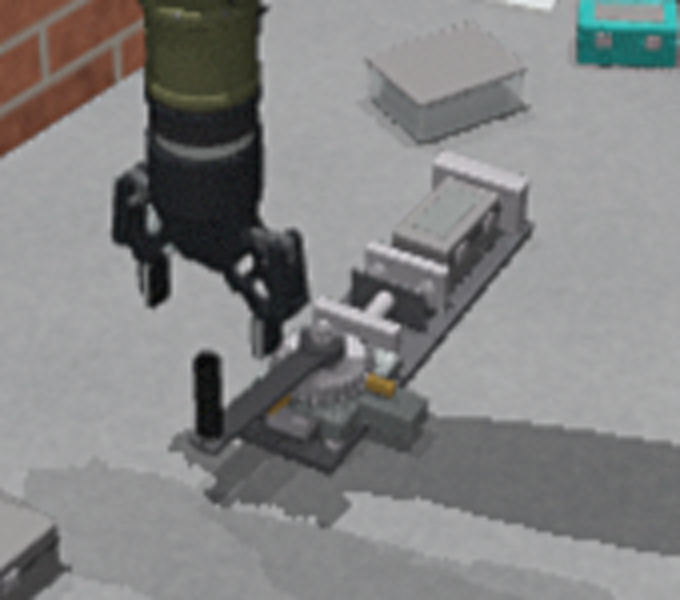

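The open tips are at z of about 0.158 and straddle the handle line, which agrees with the 40 mm offset. The picture also shows the case sitting straight between jaw and fence. I descend and grip.

play_rows(steps=[0.02,0,0,0,0,0,-1,0.02,0,0,0,0,0,-1,0.015,0,0,0,0,0,-1,0.008,0,0,0,0,0,-1,0,0,0,0,0,0,-1,0,0,0,0,0,0,-1])

```text
time: 11.12
ee_pos: [0.5311, 0.1936, 0.0454]
orientation: [-1.24, 1.57, -2.778]
wrist_force: [0.3, 0.2, 1.7]
gripper_width: 0.0855
```

play_rows(steps=[0,0,0,0,0,0,1,0,0,0,0,0,0,1,0,0,0,0,0,0,1,0,0,0,0,0,0,1,0,0,0,0,0,0,1,0,0,0,0,0,0,1,0,0,0,0,0,0,1], squeeze=40)

```text
time: 11.7
ee_pos: [0.5314, 0.1947, 0.0459]
orientation: [1.844, 1.57, 0.307]
wrist_force: [0.5, 0.4, 3.6]
gripper_width: 0.0192
```

```bash
python3 - <<'E'
from st import *
c,R,t=cap('side'); st()
im=cv2.resize(c['frame'][190:340,230:400,::-1],None,fx=4,fy=4,interpolation=cv2.INTER_CUBIC)
cv2.imwrite('pics/s10.png',im)
E
```

```text
t 11.75 pos [0.5314 0.1947 0.0459] q [ 0.3511  0.4282 -0.2922  0.8493 -0.      1.8883] F [-0.4337 -0.0377  4.9756] M [-0.0819  0.0929  0.0606] w 0.01908446032226529
R
 [[ 0.001   0.9994  0.0337]
 [ 0.0003  0.0337 -0.9994]
 [-1.      0.001  -0.0003]] yaw_y deg 1.9294247988482565
```

View pics/s10.png

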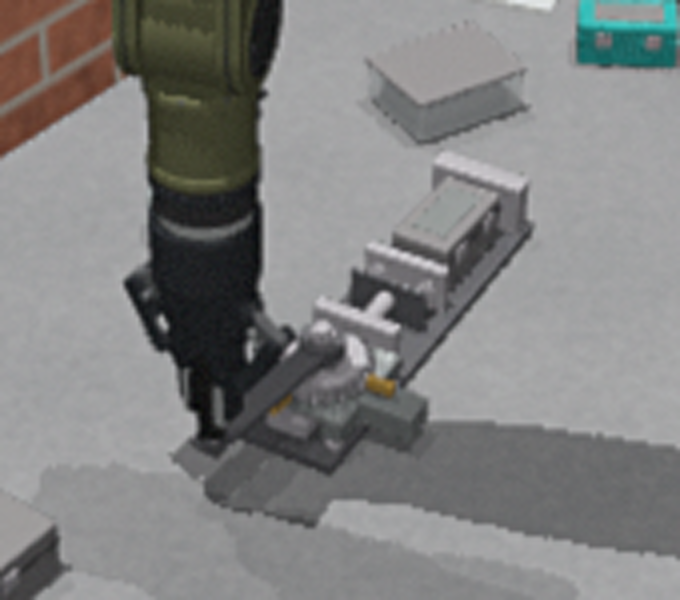

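The handle is gripped at 19 mm. First forward swing, about 35°, no load expected yet.

play_rows(steps=[-0.002,-0.0113,0.0005,-5,0,0,1,0,-0.0113,0.0005,-5,0,0,1,0,-0.0113,0.0005,-5,0,0,1,0,-0.0113,0.0005,-5,0,0,1])

```text
time: 12.08
ee_pos: [0.4863, 0.1853, 0.046]
orientation: [-2.047, 1.57, 3.052]
wrist_force: [3.0, -0.2, -7.3]
gripper_width: 0.0189
```

```bash
cat > lev.py <<'E'
from st import *
o=sensors.get_obs(); p=o['ee_pos']; P=np.array([.5353,.0644])
d=p[:2]-P; phi=np.arctan2(d[1],d[0]); F=o['wrist_force']
Rm=Ro.from_euler('xyz',o['orientation']).as_matrix(); a=np.arctan2(Rm[1,1],Rm[0,1])
print('t',round(o['time'],2),'Q',round(phi-1.099,3),'Qyaw',round(a+np.pi/2-1.099,3),'r',round(np.linalg.norm(d),4),'z',p[2].round(4),'Ftan_ccw',round(F[:2]@[-np.sin(phi),np.cos(phi)],2),'Frad',round(F[:2]@[np.cos(phi),np.sin(phi)],2),'Fz',F[2].round(1),'w',round(o['gripper_width'],4))
E
python3 lev.py
```

```text
t 12.08 Q 0.857 Qyaw 0.859 r 0.1304 z 0.046 Ftan_ccw -2.68 Frad -1.33 Fz -7.3 w 0.0189
```

play_rows(steps=[0.001,-0.0113,0.0005,-5,0,0,1,0,-0.0113,0.0005,-5,0,0,1,0,-0.009,0.0005,-4,0,0,1])

```text
time: 12.33
ee_pos: [0.4589, 0.1702, 0.0459]
orientation: [2.599, 1.57, 1.66]
wrist_force: [0.1, 1.4, -2.7]
gripper_width: 0.0189
```

```bash
python3 lev.py; python3 - <<'E'
from st import *
c,R,t=cap('side')
im=cv2.resize(c['frame'][190:340,230:400,::-1],None,fx=4,fy=4,interpolation=cv2.INTER_CUBIC)
cv2.imwrite('pics/s11.png',im)
E
python3 lev.py
```

```text
t 12.33 Q 1.097 Qyaw 1.103 r 0.1305 z 0.0459 Ftan_ccw -0.87 Frad 1.06 Fz -2.7 w 0.0189
t 12.38 Q 1.114 Qyaw 1.105 r 0.1305 z 0.0459 Ftan_ccw 0.07 Frad 0.56 Fz -2.6 w 0.0188
```

View pics/s11.png

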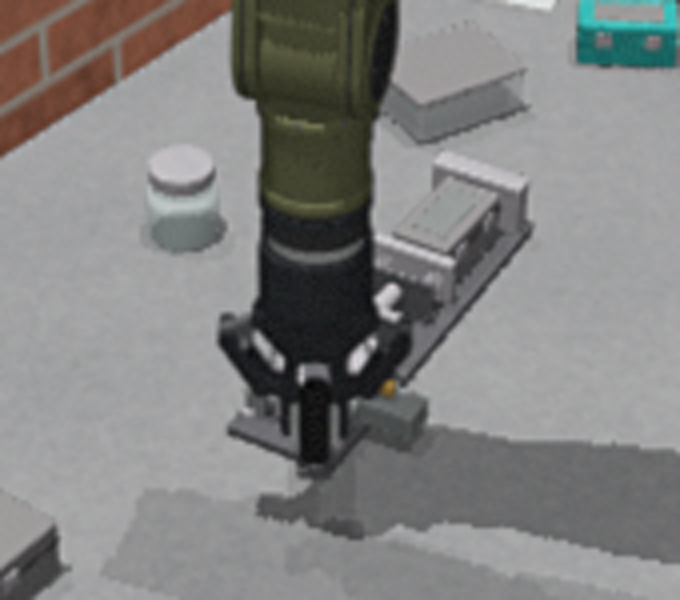

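The jaw has advanced: its edge moved from (405,262) to (415,255). I swing back towards home.

play_rows(steps=[0,0.0136,0.0007,6,0,0,1,0,0.0136,0.0007,6,0,0,1,0,0.0136,0.0007,6,0,0,1,0,0.0136,0.0007,6,0,0,1,0,0.0136,0.0007,6,0,0,1,0,0.0136,0.0007,6,0,0,1,0,0.0136,0.0007,6,0,0,1,0,0.0136,0.0007,6,0,0,1,0,0.0136,0.0007,6,0,0,1,0,0.0136,0.0007,6,0,0,1])

```text
time: 13.22
ee_pos: [0.5878, 0.1835, 0.0459]
orientation: [-1.235, 1.567, 3.05]
wrist_force: [-4.9, -0.4, 3.7]
gripper_width: 0.0187
```

```bash
python3 lev.py; python3 - <<'E'
from st import *
c,R,t=cap('side')
W=cloud(c,R,t); d=W[...,:2]-[.545,-.010]; x=d@[np.cos(.129),np.sin(.129)]; y=d@[-np.sin(.129),np.cos(.129)];z=W[...,2]
m=(abs(x)<.034)&(abs(z-.050)<.006)&(y<0)&(y>-.17)
print(np.histogram(y[m],bins=np.arange(-.12,-.02,.004)))
im=cv2.resize(c['frame'][190:340,230:400,::-1],None,fx=4,fy=4,interpolation=cv2.INTER_CUBIC)
cv2.imwrite('pics/s12.png',im)
E
python3 lev.py
```

```text
t 13.22 Q 0.057 Qyaw 0.045 r 0.1302 z 0.0459 Ftan_ccw 4.35 Frad -2.34 Fz 3.7 w 0.0187
(array([ 8,  9,  9,  8,  9,  8, 15,  9, 11, 10, 14, 10, 22, 23, 18,  4,  0,
        0,  0,  8, 17, 15,  1,  1]), array([-0.12 , -0.116, -0.112, -0.108, -0.104, -0.1  , -0.096, -0.092,
       -0.088, -0.084, -0.08 , -0.076, -0.072, -0.068, -0.064, -0.06 ,
       -0.056, -0.052, -0.048, -0.044, -0.04 , -0.036, -0.032, -0.028,
       -0.024]))
t 13.27 Q 0.032 Qyaw 0.04 r 0.1304 z 0.046 Ftan_ccw -1.35 Frad -1.2 Fz 1.2 w 0.019
```

View pics/s12.png

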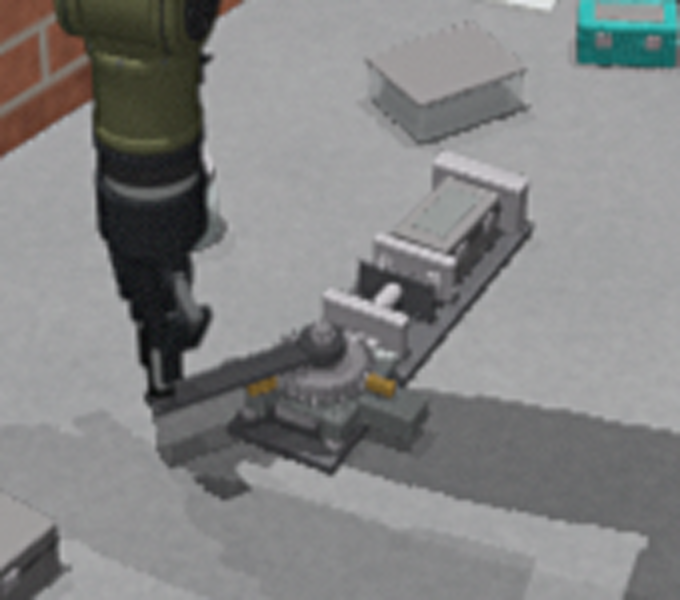

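Jaw face now at about -75 mm, nearly touching the case. Second forward swing, feeling the pull as it goes.

play_rows(steps=[0,-0.0113,0.0005,-5,0,0,1,0,-0.0113,0.0005,-5,0,0,1,0,-0.0113,0.0005,-5,0,0,1,0,-0.0113,0.0005,-5,0,0,1])

```text
time: 13.6
ee_pos: [0.5454, 0.1948, 0.046]
orientation: [2.217, 1.57, 0.58]
wrist_force: [2.5, -0.3, -2.4]
gripper_width: 0.0193
```

```bash
python3 lev.py
```

```text
t 13.6 Q 0.395 Qyaw 0.406 r 0.1308 z 0.046 Ftan_ccw -2.54 Frad -0.15 Fz -2.4 w 0.0193
```

play_rows(steps=[0,-0.0068,0.0002,-3,0,0,1,0,-0.0068,0.0002,-3,0,0,1])

```text
time: 13.77
ee_pos: [0.5317, 0.1952, 0.046]
orientation: [2.206, 1.569, 0.672]
wrist_force: [2.3, 1.2, -3.6]
gripper_width: 0.0189
```

```bash
python3 lev.py
```

```text
t 13.77 Q 0.499 Qyaw 0.509 r 0.1308 z 0.046 Ftan_ccw -2.31 Frad 1.09 Fz -3.6 w 0.0189
```

play_rows(steps=[0,-0.0068,0.0002,-3,0,0,1,0,-0.0068,0.0002,-3,0,0,1])

```text
time: 13.93
ee_pos: [0.5183, 0.1942, 0.046]
orientation: [2.403, 1.569, 0.974]
wrist_force: [2.2, 1.5, -3.6]
gripper_width: 0.019
```

```bash
python3 lev.py
```

```text
t 13.93 Q 0.602 Qyaw 0.614 r 0.1309 z 0.046 Ftan_ccw -2.43 Frad 1.23 Fz -3.6 w 0.019
```

play_rows(steps=[0,-0.0068,0.0002,-3,0,0,1,0,-0.0068,0.0004,-3,0,0,1])

```text
time: 14.1
ee_pos: [0.5056, 0.1919, 0.046]
orientation: [2.28, 1.567, 0.956]
wrist_force: [3.1, 2.6, -6.2]
gripper_width: 0.0189
```

```bash
python3 lev.py
```

```text
t 14.1 Q 0.701 Qyaw 0.718 r 0.1309 z 0.046 Ftan_ccw -3.65 Frad 1.85 Fz -6.2 w 0.0189
```

play_rows(steps=[0,-0.0068,0.0004,-3,0,0,1,0,-0.0068,0.0004,-3,0,0,1])

```text
time: 14.27
ee_pos: [0.4929, 0.1884, 0.046]
orientation: [2.364, 1.566, 1.145]
wrist_force: [4.1, 6.0, -6.7]
gripper_width: 0.019
```

```bash
python3 lev.py
```

```text
t 14.27 Q 0.801 Qyaw 0.823 r 0.131 z 0.046 Ftan_ccw -5.79 Frad 4.37 Fz -6.7 w 0.019
```

play_rows(steps=[0,-0.0068,0.0004,-3,0,0,1,0,-0.0068,0.0004,-3,0,0,1])

```text
time: 14.43
ee_pos: [0.4803, 0.1834, 0.046]
orientation: [2.45, 1.564, 1.335]
wrist_force: [2.8, 9.5, -6.6]
gripper_width: 0.0189
```

```bash
python3 lev.py
```

```text
t 14.43 Q 0.905 Qyaw 0.928 r 0.1311 z 0.046 Ftan_ccw -6.57 Frad 7.44 Fz -6.6 w 0.0189
```

play_rows(steps=[0,-0.0068,0.0004,-3,0,0,1,0,-0.0068,0.0004,-3,0,0,1])

```text
time: 14.6
ee_pos: [0.4687, 0.1774, 0.046]
orientation: [2.407, 1.563, 1.398]
wrist_force: [3.2, 12.3, -7.6]
gripper_width: 0.0193
```

```bash
python3 lev.py
```

```text
t 14.6 Q 1.004 Qyaw 1.033 r 0.1312 z 0.046 Ftan_ccw -9.0 Frad 8.93 Fz -7.6 w 0.0193
```

The load is building, about 6.6 N above the empty 2.4 N, and the far stop is near. I take a return stroke before the final swing.

play_rows(steps=[0.001,0.0131,-0.0013,5.8,0,0,1,0,0.0131,0.0007,5.8,0,0,1,0,0.0131,0.0007,5.8,0,0,1,0,0.0131,0.0007,5.8,0,0,1,0,0.0131,0.0007,5.8,0,0,1,0,0.0131,0.0007,5.8,0,0,1,0,0.0131,0.0007,5.8,0,0,1,0,0.0131,0.0007,5.8,0,0,1,0,0.0131,0.0007,5.8,0,0,1])

```text
time: 15.35
ee_pos: [0.5809, 0.1868, 0.0459]
orientation: [2.549, 1.57, 0.621]
wrist_force: [-1.1, -1.5, 4.5]
gripper_width: 0.019
```

```bash
python3 lev.py
```

```text
t 15.35 Q 0.115 Qyaw 0.115 r 0.1306 z 0.0459 Ftan_ccw 0.48 Frad -1.77 Fz 4.5 w 0.019
```

play_rows(steps=[0,-0.0113,0.0004,-5,0,0,1,0,-0.0068,0.0004,-3,0,0,1])

```text
time: 15.52
ee_pos: [0.5679, 0.1913, 0.0461]
orientation: [1.792, 1.562, 0.009]
wrist_force: [8.7, -1.5, -3.9]
gripper_width: 0.0189
```

```bash
python3 lev.py
```

```text
t 15.52 Q 0.22 Qyaw 0.26 r 0.131 z 0.0461 Ftan_ccw -8.78 Frad 0.66 Fz -3.9 w 0.0189
```

play_rows(steps=[0,-0.0068,0.0004,-3,0,0,1,0,-0.0068,0.0004,-3,0,0,1])

```text
time: 15.68
ee_pos: [0.555, 0.194, 0.0461]
orientation: [1.844, 1.561, 0.165]
wrist_force: [10.9, 1.0, -5.7]
gripper_width: 0.0192
```

```bash
python3 lev.py
```

```text
t 15.68 Q 0.321 Qyaw 0.364 r 0.1311 z 0.0461 Ftan_ccw -10.64 Frad 2.65 Fz -5.7 w 0.0192
```

play_rows(steps=[0,-0.0068,0.0004,-3,0,0,1,0,-0.0046,0.0002,-2,0,0,1])

```text
time: 15.85
ee_pos: [0.5437, 0.1953, 0.0462]
orientation: [1.882, 1.56, 0.291]
wrist_force: [12.8, 2.3, -8.2]
gripper_width: 0.0188
```

```bash
python3 lev.py
```

```text
t 15.85 Q 0.408 Qyaw 0.452 r 0.1312 z 0.0462 Ftan_ccw -12.68 Frad 3.09 Fz -8.2 w 0.0188
```

play_rows(steps=[0,-0.0046,0.0002,-2,0,0,1,0,0,0,0,0,0,1])

```text
time: 16.02
ee_pos: [0.5388, 0.1955, 0.0461]
orientation: [1.911, 1.56, 0.354]
wrist_force: [11.7, 4.6, -6.2]
gripper_width: 0.0187
```

```bash
python3 lev.py
```

```text
t 16.02 Q 0.445 Qyaw 0.486 r 0.1312 z 0.0461 Ftan_ccw -11.53 Frad 4.9 Fz -6.2 w 0.0187
```

play_rows(steps=[0,-0.0046,0.0002,-2,0,0,1,0,0,0,0,0,0,1])

```text
time: 16.18
ee_pos: [0.5347, 0.1957, 0.0462]
orientation: [1.914, 1.559, 0.392]
wrist_force: [11.1, 5.2, -7.6]
gripper_width: 0.019
```

```bash
python3 lev.py
```

```text
t 16.18 Q 0.476 Qyaw 0.521 r 0.1313 z 0.0462 Ftan_ccw -11.13 Frad 5.16 Fz -7.6 w 0.019
```

play_rows(steps=[0,-0.0034,0.0001,-1.5,0,0,1])

```text
time: 16.27
ee_pos: [0.5325, 0.1956, 0.0462]
orientation: [1.877, 1.558, 0.381]
wrist_force: [13.9, 5.5, -8.6]
gripper_width: 0.0192
```

```bash
python3 lev.py
```

```text
t 16.27 Q 0.493 Qyaw 0.546 r 0.1312 z 0.0462 Ftan_ccw -14.03 Frad 5.23 Fz -8.6 w 0.0192
```

The moving pull is 14.0 N, 11.6 N above empty and inside the 11 to 13 N window (about 64 N clamp force). I swing home.

play_rows(steps=[0.001,0.0131,-0.0003,5.8,0,0,1,0,0.0131,0.0007,5.8,0,0,1,0,0.0131,0.0007,5.8,0,0,1,0,0.0131,0.0007,5.8,0,0,1,0,0.0131,0.0007,5.8,0,0,1,0,0,0,0,0,0,1,0,0,0,0,0,0,1])

```text
time: 16.85
ee_pos: [0.5916, 0.1824, 0.0459]
orientation: [2.283, 1.566, 0.28]
wrist_force: [0.7, 0.3, 7.3]
gripper_width: 0.0191
```

```bash
python3 lev.py
```

```text
t 16.85 Q 0.027 Qyaw 0.039 r 0.1307 z 0.0459 Ftan_ccw -0.48 Frad 0.52 Fz 7.3 w 0.0191
```

play_rows(steps=[0,0.0034,0,1.5,0,0,1,0,0,0,0,0,0,1])

```text
time: 17.02
ee_pos: [0.5927, 0.1818, 0.0459]
orientation: [3.116, 1.568, 1.088]
wrist_force: [-2.9, 2.4, 9.8]
gripper_width: 0.0191
```

```bash
python3 lev.py
```

```text
t 17.02 Q 0.017 Qyaw 0.015 r 0.1307 z 0.0459 Ftan_ccw 3.65 Frad 0.9 Fz 9.8 w 0.0191
```

play_rows(steps=[0,0,0,0,0,0,-1,0,0,0,0,0,0,-1,0,0,0,0,0,0,-1,0,0,0,0,0,0,-1,0,0,0,0,0,0,-1,0,0,0,0,0,0,-1,0,0,0,0,0,0,-1])

```text
time: 17.6
ee_pos: [0.5921, 0.1805, 0.0441]
orientation: [-0.69, 1.571, -2.72]
wrist_force: [-0.4, -0.2, 0.3]
gripper_width: 0.0853
```

play_rows(steps=[-0.03,0,0,0,0,0,-1,-0.04,0,0,0,0,0,-1,-0.04,0,0,0,0,0,-1,-0.03,0,0,0,0,0,-1,0,0,-0.03,0,0,0,-1,0,0,-0.03,0,0,0,-1,0,0,-0.03,0,0,0,-1,0,0,0,0,0,0,-1])

```text
time: 18.27
ee_pos: [0.6341, 0.2661, 0.1835]
orientation: [3.002, 1.567, 0.976]
wrist_force: [0.3, 0.2, -0.9]
gripper_width: 0.0852
```

```bash
python3 - <<'E'
from st import *
st()
X,Y,PSI=.545,-.010,.129
def T(p): return np.array([X+np.cos(PSI)*p[0]-np.sin(PSI)*p[1], Y+np.sin(PSI)*p[0]+np.cos(PSI)*p[1], p[2]])
for n in('side','top'):
    c,R,t=cap(n)
    if n=='side': r0,r1,c0,c1,s=190,340,230,400,4
    else: r0,r1,c0,c1,s=190,300,200,400,4
    im=cv2.resize(c['frame'][r0:r1,c0:c1,::-1],None,fx=s,fy=s,interpolation=cv2.INTER_CUBIC)
    f=lambda p:tuple(int(round((a-b+.5)*s)) for a,b in zip(proj(T(p),c,R,t),(c0,r0)))
    for Q,k in((0,(0,255,0)),(.12,(0,0,255))):
        th=.97+Q; h=(.13*np.cos(th),.075+.13*np.sin(th)); cv2.line(im,f((*h,.066)),f((*h,.132)),k,1)
    cv2.imwrite(f'pics/end_{n}.png',im)
    W=cloud(c,R,t); d=W[...,:2]-[X,Y]; x=d@[np.cos(PSI),np.sin(PSI)]; y=d@[-np.sin(PSI),np.cos(PSI)];z=W[...,2]
    m=(abs(W[...,0]-.595)<.04)&(abs(W[...,1]-.18)<.04)&(z>.085)&(z<.135); P=W[m]
    if len(P): q=np.median(P,0); print(n,'handle surf',q,len(P),'Q~',np.arctan2(q[1]-.0644,q[0]-.5353)-1.099)
    m=(abs(x)<.06)&(y>-.176)&(y<-.07)&(z>.044)&(z<.062)
    m=(abs(x)<.034)&(abs(z-.052)<.008)&(y>-.172)&(y<-.07); print('case/jaw top x',np.percentile(x[m],[2,98]),'y',np.percentile(y[m],[2,98]))
    for k in('big_case','tub','jar'):
        b=optics.boxes_of(n,k)
        if b: print(k,w(b[0]['position'],R,t))
E
```

```text
t 18.2667 pos [0.6341 0.2661 0.1835] q [0.3963 0.5521 0.298  1.3137 0.002  2.4223] F [ 0.2868  0.2376 -0.8808] M [ 0.0479 -0.001  -0.0194] w 0.08522993559089537
R
 [[ 0.002   0.8982 -0.4396]
 [ 0.003  -0.4396 -0.8982]
 [-1.      0.0005 -0.0036]] yaw_y deg -26.080074027528525
side handle surf [0.586  0.1867 0.1136] 108 Q~ 0.07887492295269927
case/jaw top x [-0.0303  0.0264] y [-0.1701 -0.072 ]
big_case [0.6081 0.4285 0.0456]
tub [ 0.6801 -0.3043  0.0524]
jar [ 0.7387 -0.0175  0.045 ]
top handle surf [0.5865 0.1793 0.128 ] 37 Q~ 0.05289151001743009
case/jaw top x [-0.0272  0.0242] y [-0.1698 -0.0764]
big_case [0.6194 0.461  0.0515]
tub [ 0.6911 -0.3205  0.049 ]
jar [ 0.7465 -0.0333  0.069 ]
```

View pics/end_side.png

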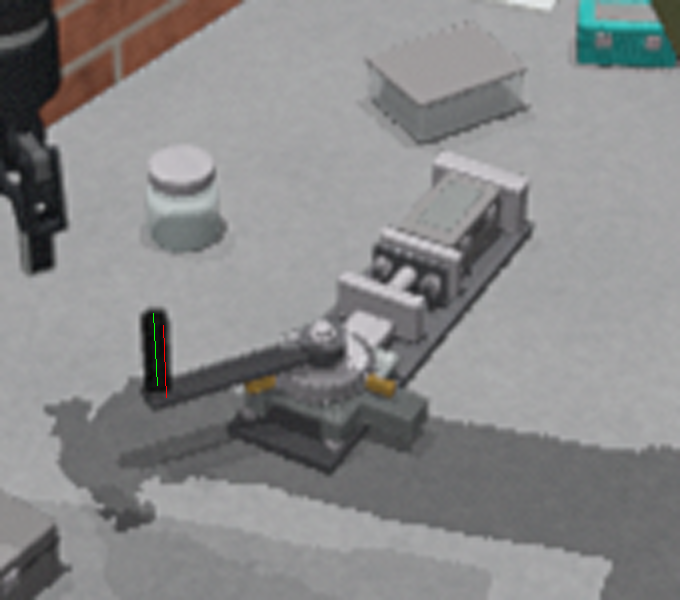

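View pics/end_top.png

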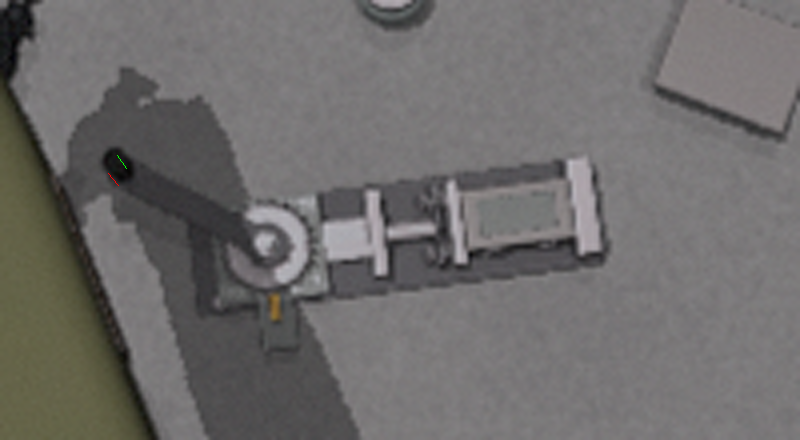

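```bash
python3 -c "
from workcell import order
print(order.hand_in())"
```

```text
the job is handed in; nothing more can be done
None
```

The grey case is upright on the clamp's bed and gripped against the fence. The lever is home and released, and I handed the job in at about 18 s of the 72 s allowed.

**What happened**
- The first grasp closed on nothing. The camera showed the true fingertips sitting about 40 mm above the reported TCP, so I corrected for that; the second grasp held.
- I set the case down about 7 mm short of the fence and pumped three forward swings. The last one ended at a pull of 14.0 N, against 2.4 N empty. That is 11.6 N above empty, or about 64 N of clamp force.

**Last checks**
- **Case:** the pictures show it straight and touching the fence. It lies about 2 mm off the centre line.
- **Grip:** by picture the springs have shortened by about 14 mm, which means roughly 55–60 N is being held. I did not measure the fence force itself.
- **Lever:** in both pictures the handle lies on the predicted home position. From the arm's pose it was at about 0.02 rad before I let go. Estimates from points on the visible handle surface read higher, at 0.05 and 0.08 rad, but all are below the 0.12 limit.
- **Robot:** the gripper is clear of everything, with about zero wrist force.
- **Other stock:** the tub, jar and large case are unmoved in the side view. The top view disagreed once, giving the large case as 55 mm off in y. I put that down to the arm partly covering it there; the side view differs by only 2 mm.

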